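# Lock the reference lens into the interferometer's bayonet mount

## Robot

A 6-joint arm with a two-finger parallel gripper is mounted at the origin on the work surface. World frame = base frame: x ahead of the robot, y to its left, z up, the work surface at z = 0. Lengths are in m, angles in degrees, forces in N, time in s.
With the tool pointing down it reaches from about 0.35 to 0.925 m from the base axis. Payload 6.4 kg.
Tool frame: the origin (TCP) lies between the finger pads; the fingertips stand 17 mm ahead of it and the grasp point (between the pads) lies 2 mm behind it; z points along the fingers, y is the direction in which the jaws open and shut (so a half turn about z gives the same grasp; the last joint's range is limited). The gripper opens to 94 mm and grips with 3 to 60 N. Pads are 16 mm wide; open, the fingers measure 119 mm over their backs; the gripper's body (75 mm by 177 mm) begins 78 mm behind the grasp point.
Start: joints at [59.811, 14.043, 89.255, -0, 76.702, -9.975], TCP at [0.225, 0.61, 0.222] pointing down, gripper open.
Joint ranges: [-179.41, 179.41], [-58.25, 129.5], [7.25, 145.43], [-54.29, 234.29], [11.92, 165.04], [-157.13, 157.13]. Speed limits (degrees/s): [147.25, 147.25, 180, 180, 180, 180].

## Interface

Orientations are given as a 3x3 rotation matrix whose columns are the frame's x, y, z axes.
In Python, from bench import telemetry, camera, get_calibration, job_done gives the robot as it stands.
- The arm moves only by the tool step_arm, never from a script. Its argument "deltas" is a list of rows, each a list of 4 numbers: the shift along the tool's x, y, z as a fraction of full scale, then the turn about the tool's z as a fraction of full scale. A call has 1 to 20 rows; each row is the pose to reach, as a shift and turn from the pose commanded when the call began, along the tool's axes at that moment, turning the shorter way round; what a row does not reach only later rows make up. Full scale, the value 1, is 0.25 m for a shift and 180 degrees for a turn. A row lasts 1/12 s, in which the tool goes at most 41.7 mm and 7.16 degrees, less where a joint would pass 70% of its speed; a pose out of reach is approached as far as the arm can. A call with a number of a shift or a turn outside -1 to 1 is refused whole. A call with a gripper value outside its range is refused whole. "grip" is the closure, from 0 (fully open) to 1 (shut), set as the call begins (left out, the last holds). The fingers move at their own pace and stop on an object; "force" is the grip in N (left out, the last holds). Time passes only in rows, so rows that repeat a pose let the fingers close. It gives the time, the measured TCP pose, the force and the opening at its end, in the units of the state.
- telemetry.get_obs(): the state, without advancing time (a new reading comes with each control period).
- camera(name): name is "scene" or "side" or "wrist"; returns the picture (480x640x3 uint8, blue, green, red); there is no depth.
- get_calibration(name): a dict with "vertical_fov" (degrees; the focal length in pixels is half the picture's height over the tangent of half this angle, whatever the lens; pixels are square), "cx", "cy" (the principal point, pixels), "k1" (the pictures are not rectified: a ray, as slopes to the right and down, at radius r is drawn at 1 + k1 r^2 times it, then the intrinsics apply), "T" (4x4, takes a point from camera to world coordinates); the wrist camera has in their place "hand_eye" (4x4, takes a point from camera to tool coordinates, whose origin is the TCP and whose axes are the flange's). Camera axes: x right, y down, z forward; pixel columns grow to the right and rows downward; lengths in m; the calibration is good to about 2 mm. A picture is of the moment at which its call begins: read the wrist's pose just before it. get_calibration takes no time and is no camera call.
- job_done(): hands the job in, once; it reports no verdict.
The state is a dict: "t": time; "joint_pos": joint angles; "dq": joint speeds; "joint_torque": joint torques, N m; "ee_pos": TCP position; "tool_rot": TCP orientation; "ft_force": force on the tool from outside, world axes, zero at the start; "torque": the same for the moment, N m; "opening": opening from 0.0 (shut) to 1.0 (fully open).
Only numpy, scipy, OpenCV 4.12 (cv2) and the standard library are available. Lean on these libraries where they do the work, as an engineer would, in place of code of your own. Each camera call takes 0.05 s, during which the arm holds its last target.

## Task

Take the tall reference-lens cell from the storage tray and fit it in the bayonet mount on top of the interferometer head: find the entry slots with a light touch, push the cell gently down against the spring, turn it a quarter turn clockwise (seen from above) to the stop, and let it spring up so that its pins lock in their notches. The head is finely aligned, so never load it with more than 30 N, do not force the cell past its stop, and leave the other things on the bench where they are.

Things in the scene. Friction and masses are not known exactly. Their poses are not given: they have to be found in the camera images.
- head: Interferometer head looking upward: white box 300 (x) x 140 (y) x 120 mm high, fixed on the bench. Origin: centre of its underside; z up; x runs from the mount's end to the rear end. On its top, 85 mm from the centre towards -x, is the bayonet mount: a steel ring, 56 mm outer diameter, standing 22 mm above the box.
- mount (a point): On the ring's vertical axis, level with its top (142 mm above the bench); axes of the head, NOT of the ring. Bore 39 mm; two opposite entry slots, 8 mm wide, to 48 mm diameter (4 degrees of play for a pin either way). Slots lie along the head's +y and -y, give or take up to 37 degrees as the ring was clamped: visible from above, not measured. At a wrong angle the pins rest on the ring's top.
- mount_seat (a point): On the same axis, 8 mm below the ring's top: where the cell's foot meets the sprung seat once the pins have dropped into the slots (with pins resting on the ring's top the foot is only 4 mm below it). The spring takes 5 N to start and 10 N with the cell fully home (less the cell's weight).
- mount_home (a point): On the same axis, 16 mm below the ring's top: the cell's foot when fully home, barrel against ring. The pins clear the 5 mm ledge when the foot is over 14 mm below. They turn clockwise (from above) only, to a rigid stop at 94 degrees. From 86 degrees on, the spring lifts them 2.5 mm into notches: locked, the foot is 11.5 mm below the ring's top.
- cell_centre (a point): Centre, half-way up, of the loose reference-lens cell (about 220 g): 65 mm tall, upright on its foot on the tray; z up. It is held by its round knurled aluminium barrel, 56 mm diameter, from 16 to 65 mm above the foot. Lens recessed in the top. Two small dark pips on the top rim stand above the two pins, at the cell's own +y and -y.
- cell_foot (a point): Centre of the cell's underside. From here up: a pilot spigot 36 mm in diameter, 16 mm high, its lowest 3.5 mm tapered from 30 mm; on it two opposite round pins, 5 mm thick, their axes 6.5 mm above the foot, out to 44.6 mm diameter, pointing to the cell's +y and -y.
- tray: Fixed flat grey storage tray 150 (x) x 260 (y) mm, floor 5 mm thick, rim 12 mm high; origin: centre of its underside. It has two places, 62 mm from its centre to its +y and -y; the cell stands on one, the covered flat on the other.
- flat_centre (a point): Bystander: centre of the low wide reference flat with black dust cover, 76 mm diameter, 32 mm high, standing on the tray's other place.
- flask_centre (a point): Bystander: centre of a stoppered glass flask, 60 mm diameter, 112 mm high.
- canister_centre (a point): Bystander: centre of a black lidded canister, 100 mm diameter, 88 mm high.
- blank_centre (a point): Bystander: centre of a polished glass blank on a white pad, 100 mm diameter, 28 mm high.
There are look-alikes about, which are no part of the job. Leave any red look-alike of the part that bears cell_centre alone.

How it is judged:
By the outcome, as a careful person would: the job done as asked, in the order asked, and still so for the second after the job is handed in, with the robot touching nothing.
It also fails if it takes over 72 s, if anything falls off the work surface, if the arm or the gripper's body presses on something with over 40 N, if the wrist force passes 120 N, or if a joint passes its speed limit or range.

## Working session

There is one attempt and no reset: what is moved stays moved. The work goes in short steps, Python scripts to look and compute and a tool call to move; the robot and the scene stay as the last step left them, time stands still between calls to the robot, and variables do not carry over. Pictures are saved under pics/ and viewed, and the job is handed in when it is done.

Besides the shell and the picture viewer there is one more tool, called by a JSON object that holds its "op" and its "data". step_arm: Moves the arm, as the interface text tells. Shift numbers are shares of 0.25 m and turn numbers shares of 180 degrees, none past 1 either way. Its arguments: {"type":"object","properties":{"deltas":{"type":"array"},"grip":{"type":"number"},"force":{"type":"number"}},"required":["deltas"]}

```bash
ls; mkdir -p pics; python3 - <<'E'
from bench import telemetry, camera, get_calibration
import cv2
print({k:v for k,v in telemetry.get_obs().items()})
for n in("scene","side","wrist"):
    print(n,get_calibration(n)); cv2.imwrite(f"pics/{n}0.png",camera(n))
E
```

```text
pics
{'t': 0.0, 'joint_pos': array([ 5.98114063e+01,  1.40823790e+01,  8.93228442e+01,  1.26044519e-03,
        7.67012196e+01, -9.97319702e+00]), 'dq': array([ 0.07192087,  0.01570147, -0.06182327,  0.11107159,  0.0552048 ,
        0.0298602 ]), 'joint_torque': array([ 9.50324247e-04, -4.15819430e+01, -3.14613247e+01,  6.85876678e-02,
        3.31248657e-02, -1.34597608e-04]), 'ee_pos': array([0.22429356, 0.60948723, 0.22138415]), 'tool_rot': array([[-9.38398281e-01,  3.45554278e-01, -9.52684122e-04],
       [ 3.45555422e-01,  9.38396988e-01, -1.59504954e-03],
       [ 3.42819719e-04, -1.82599690e-03, -9.99998274e-01]]), 'ft_force': array([-0.20181948, -0.38745858,  0.45728138]), 'torque': array([ 0.01145952,  0.04605375, -0.04742327]), 'opening': 0.9978423640069564}
scene {'vertical_fov': 53.1770546549745, 'cx': 321.23910370143557, 'cy': 247.15573105176867, 'k1': 0.035205939175254226, 'T': array([[ 0.85822549,  0.27441411, -0.43375789,  1.08344125],
       [ 0.5131183 , -0.47943658,  0.71193411, -0.86314041],
       [-0.01259463, -0.83356911, -0.55227159,  0.76498102],
       [ 0. 
[... 194 characters left out ...]
5, -0.31854542,  0.35263411, -0.04309137],
       [-0.4747271 , -0.55585676,  0.68239097, -1.12724991],
       [-0.02135847, -0.76782294, -0.64030598,  1.17856725],
       [ 0.        ,  0.        ,  0.        ,  1.        ]])}
wrist {'vertical_fov': 59.84163302202338, 'cx': 321.24393791263594, 'cy': 244.07040215165, 'k1': -0.08763038928451271, 'hand_eye': array([[ 3.24400257e-04, -9.68446289e-01, -2.49222148e-01,
         7.18111948e-02],
       [ 9.99999890e-01,  3.98683479e-04, -2.47583590e-04,
         8.19440886e-04],
       [ 3.39132162e-04, -2.49222041e-01,  9.68446312e-01,
        -1.62435817e-01],
       [ 0.00000000e+00,  0.00000000e+00,  0.00000000e+00,
         1.00000000e+00]])}
```

View pics/scene0.png

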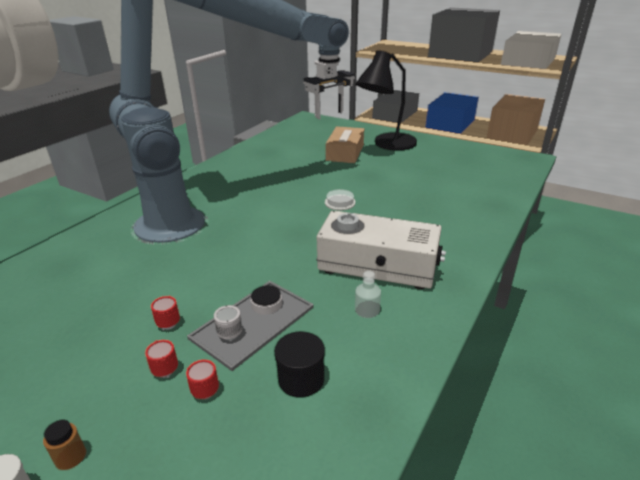

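View pics/side0.png

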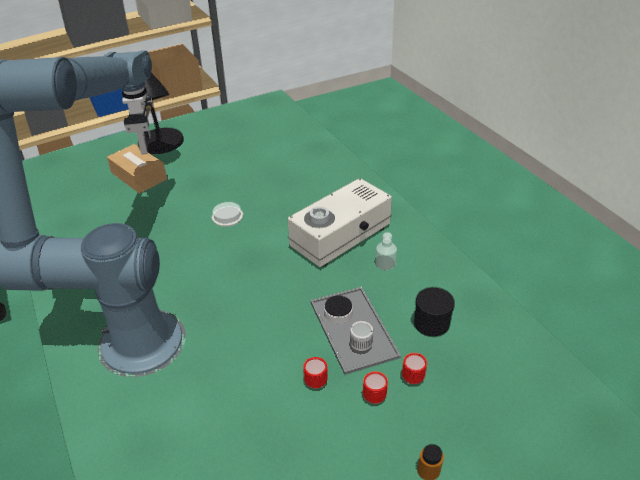

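View pics/wrist0.png

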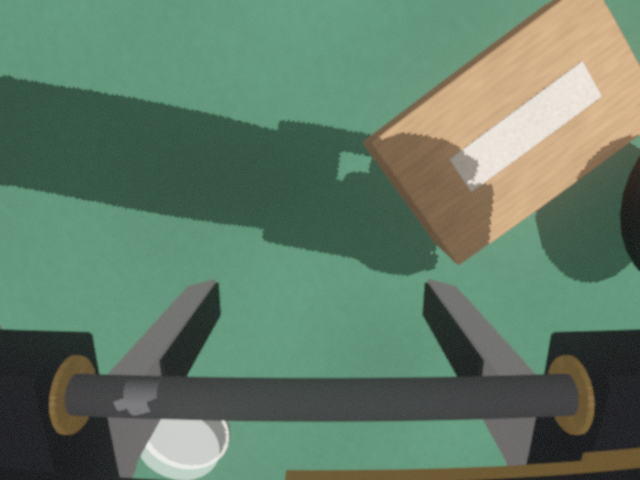

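The scene view shows the white/silver cell at (228,322) on the tray and the ring at (347,224). In the side view they are at (361,336) and (320,215). Three red look-alikes stand near the tray, and the blank is beyond the head.

```bash
cat > h.py <<'E'
from bench import telemetry, camera, get_calibration
import cv2, numpy as np
def KT(name,obs=None):
    c=get_calibration(name); f=240/np.tan(np.radians(c["vertical_fov"]/2))
    K=np.array([[f,0,c["cx"]],[0,f,c["cy"]],[0,0,1]]); D=np.array([c["k1"],0,0,0.])
    if name=="wrist":
        W=np.eye(4);W[:3,:3]=obs["tool_rot"];W[:3,3]=obs["ee_pos"];T=W@c["hand_eye"]
    else:T=c["T"]
    return K,D,T
def plane(name,px,z,obs=None):
    K,D,T=KT(name,obs)
    u=cv2.undistortPoints(np.array(px,float).reshape(-1,1,2),K,D)[:,0]
    d=np.c_[u,np.ones(len(u))]@T[:3,:3].T; o=T[:3,3]
    return o+d*((z-o[2])/d[:,2])[:,None]
def proj(name,P,obs=None):
    K,D,T=KT(name,obs);Ti=np.linalg.inv(T)
    return cv2.projectPoints(np.array(P,float).reshape(-1,3),cv2.Rodrigues(Ti[:3,:3])[0],Ti[:3,3],K,D)[0][:,0]
def shot(name,fn):
    o=telemetry.get_obs(); im=camera(name); cv2.imwrite("pics/"+fn+".png",im)
    np.save("pics/"+fn+".npy",dict(o),allow_pickle=True); return o,im
def load(fn): return np.load("pics/"+fn+".npy",allow_pickle=True).item(),cv2.imread("pics/"+fn+".png")
E
python3 - <<'E'
import cv2
for n,b in(("scene",(150,270,330,400)),("side",(300,280,400,380)),("scene",(310,180,460,320)),("side",(280,170,400,270))):
    im=cv2.imread(f"pics/{n}0.png")[b[1]:b[3],b[0]:b[2]]
    s=600/im.shape[0]; s=4
    cv2.imwrite(f"pics/z_{n}{b[0]}.png",cv2.resize(im,None,fx=s,fy=s,interpolation=cv2.INTER_CUBIC))
from h import *
print("cell",plane("scene",(228,312),.07),plane("side",(361,328),.07))
print("ring",plane("scene",(347,221),.142),plane("side",(320,213),.142))
print("flask", plane("scene",(369,276),.112),plane("side",(387,238),.112))
print("canister", plane("scene",(300,350),.088),plane("side",(434,302),.088))
print("blank", plane("scene",(340,198),.028),plane("side",(227,212),.028))
print("flat", plane("scene",(266,296),.037),plane("side",(338,306),.037))
print("reds", plane("scene",[(165,306),(161,352),(202,375)],.06),plane("side",[(315,368),(375,382),(414,362)],.06))
E
```

```text
cell [[ 0.49240019 -0.28849462  0.07      ]] [[ 0.48989572 -0.29343769  0.07      ]]
ring [[0.58918746 0.07674244 0.142     ]] [[0.57926193 0.08221981 0.142     ]]
flask [[ 0.72450431 -0.06894123  0.112     ]] [[ 0.70457843 -0.07638773  0.112     ]]
canister [[ 0.70058581 -0.31930178  0.088     ]] [[ 0.68640364 -0.32401374  0.088     ]]
blank [[0.40801775 0.36865292 0.028     ]] [[0.39251819 0.36901074 0.028     ]]
flat [[ 0.50554087 -0.1713321   0.037     ]] [[ 0.49312921 -0.17291395  0.037     ]]
reds [[ 0.34740539 -0.33513653  0.06      ]
 [ 0.44615885 -0.44057953  0.06      ]
 [ 0.55874659 -0.44429844  0.06      ]] [[ 0.33722843 -0.33984731  0.06      ]
 [ 0.43745531 -0.4427144   0.06      ]
 [ 0.54760817 -0.43928562  0.06      ]]
```

View pics/z_side280.png

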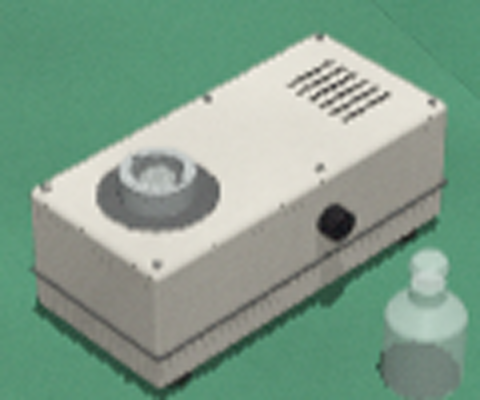

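View pics/z_side300.png

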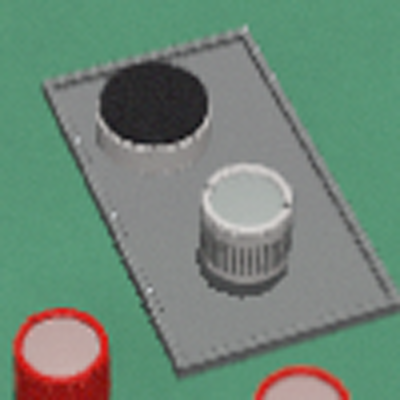

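```bash
cat >> h.py <<'E'
def delta(p,yaw=None,o=None):
    o=o or telemetry.get_obs(); R=o["tool_rot"]; d=R.T@(np.array(p)-o["ee_pos"])
    y=np.degrees(np.arctan2(R[1,0],R[0,0])); 
    t=0 if yaw is None else -((yaw-y+180)%360-180)
    print("t",round(o["t"],2),"ee",o["ee_pos"].round(4),"yaw",round(y,2),"q",np.round(o["joint_pos"],1),"F",np.round(o["ft_force"],2))
    print("delta units",(d/.25).round(4),"turn",round(t/180,4))
E
python3 -c "
from h import *
delta((.603,.072,.30))"
```

```text
t 0.15 ee [0.2244 0.6096 0.2216] yaw 159.79 q [ 59.8  14.1  89.3  -0.   76.7 -10. ] F [ 0.3  -0.63 -0.35]
delta units [-2.1641 -1.4951 -0.3119] turn 0.0
```

View pics/z_scene310.png

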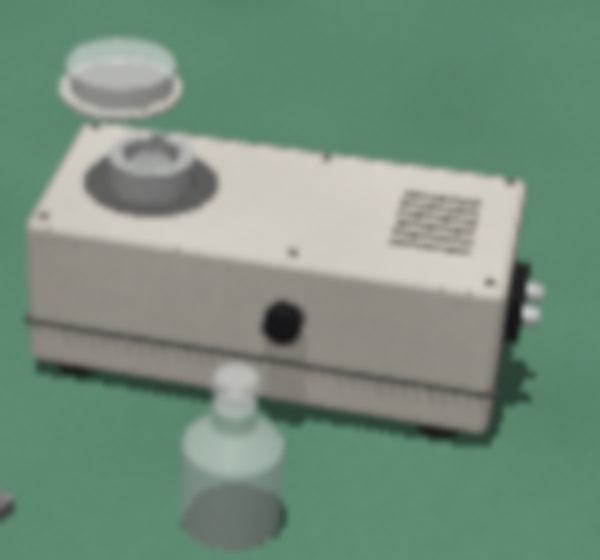

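{"op": "step_arm", "data": {"deltas": [[-0.72,-0.5,-0.16,0],[-0.72,-0.5,-0.16,0],[-0.72,-0.5,-0.16,0],[-0.72,-0.5,-0.16,0],[-0.72,-0.5,-0.16,0],[-0.72,-0.5,-0.16,0]]}}

```text
t: 0.65
ee_pos: [0.3528, 0.4274, 0.2635]
tool_rot: [[-0.937, 0.349, 0.002], [0.349, 0.937, -0.0], [-0.002, 0.0, -1.0]]
ft_force: [0.3, 0.4, 0.7]
opening: 1.001
```

{"op": "step_arm", "data": {"deltas": [[-0.72,-0.5,-0.16,0],[-0.72,-0.5,-0.16,0],[-0.72,-0.5,-0.16,0],[-0.72,-0.5,-0.16,0],[-0.72,-0.5,-0.16,0],[-0.72,-0.5,-0.16,0]]}}

```text
t: 1.15
ee_pos: [0.4785, 0.2473, 0.3035]
tool_rot: [[-0.937, 0.35, 0.002], [0.35, 0.937, -0.001], [-0.002, 0.0, -1.0]]
ft_force: [0.2, 0.5, 0.3]
opening: 1.0
```

{"op": "step_arm", "data": {"deltas": [[-0.72,-0.5,0,0],[-0.72,-0.5,0,0],[-0.72,-0.5,0,0],[-0.72,-0.5,0,0],[-0.72,-0.5,0,0],[-0.72,-0.5,0,0],[-0.72,-0.5,0,0],[-0.72,-0.5,0,0]]}}

```text
t: 1.82
ee_pos: [0.6014, 0.0717, 0.3019]
tool_rot: [[-0.938, 0.346, -0.001], [0.346, 0.938, 0.001], [0.001, 0.0, -1.0]]
ft_force: [-0.7, 0.3, -0.6]
opening: 1.0
```

```bash
python3 -c "
from h import *
o,im=shot('wrist','w1'); delta((.603,.072,.30)); print(proj('wrist',[[.584,.079,.142]],o))"
```

```text
t 1.87 ee [0.6011 0.0726 0.3022] yaw 159.83 q [ -3.8   5.   91.1   0.   83.9 -73.7] F [-0.29 -0.26 -0.22]
delta units [-0.008   0.0005  0.0087] turn 0.0
[[321.27966981 207.15614505]]
```

View pics/w1.png

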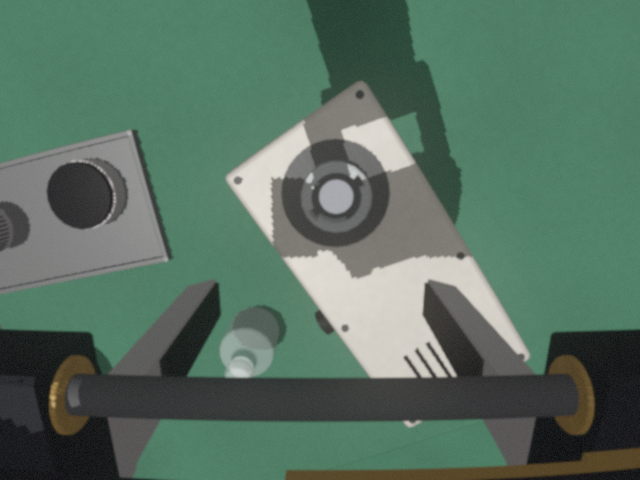

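```bash
python3 -c "
from h import *
o,im=load('w1'); c=im[130:260,270:405]
c=cv2.resize(c,None,fx=4.5,fy=4.5,interpolation=cv2.INTER_CUBIC); c=cv2.convertScaleAbs(c,alpha=1.5,beta=20); cv2.imwrite('pics/w1z.png',c)"
```

```text
(no output)
```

View pics/w1z.png

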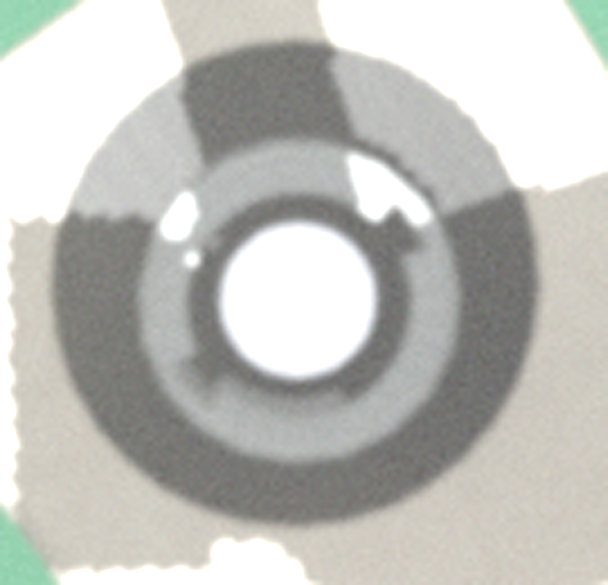

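```bash
python3 -c "
from h import *
o,im=load('w1')
r=plane('wrist',[(336.5,196.5),(270+405/4.5,130+235/4.5),(270+200/4.5,130+385/4.5)],.142,o); print(r)
c=r[0]; print(np.degrees(np.arctan2(*(r[1]-r[2])[1::-1])))
R=o['tool_rot']; delta(c-R[:,0]*.012+[0,0,.095])"
```

```text
[[0.58023566 0.09298344 0.142     ]
 [0.57606471 0.11374195 0.142     ]
 [0.58839448 0.07166308 0.142     ]]
106.33141908191607
t 1.87 ee [0.6011 0.0726 0.3022] yaw 159.83 q [ -3.8   5.   91.1   0.   83.9 -73.7] F [-0.29 -0.26 -0.22]
delta units [0.0581 0.0478 0.2608] turn 0.0
```

{"op": "step_arm", "data": {"deltas": [[0.058,0.048,0.25,0],[0.058,0.048,0.25,0],[0.058,0.048,0.25,0],[0.058,0.048,0.25,0],[0.058,0.048,0.25,0]]}}

```text
t: 2.28
ee_pos: [0.5928, 0.0886, 0.242]
tool_rot: [[-0.939, 0.344, 0.003], [0.344, 0.939, -0.0], [-0.003, 0.001, -1.0]]
ft_force: [0.2, -0.9, 0.3]
opening: 1.0
```

```bash
python3 -c "
from h import *
o,im=shot('wrist','w2'); delta((.603,.072,.30)); print(proj('wrist',[[.580,.093,.142]],o))
c=im[150:350,210:440];c=cv2.resize(c,None,fx=3,fy=3,interpolation=cv2.INTER_CUBIC); c=cv2.convertScaleAbs(c,alpha=1.5,beta=20); cv2.imwrite('pics/w2z.png',c)"
```

```text
t 2.33 ee [0.5933 0.0883 0.2426] yaw 159.85 q [ -2.4   6.3  95.9  -0.   77.5 -72.2] F [-0.22 -0.04  0.58]
delta units [-0.0597 -0.0475 -0.2295] turn 0.0
[[319.49753114 229.71375669]]
```

View pics/w2.png

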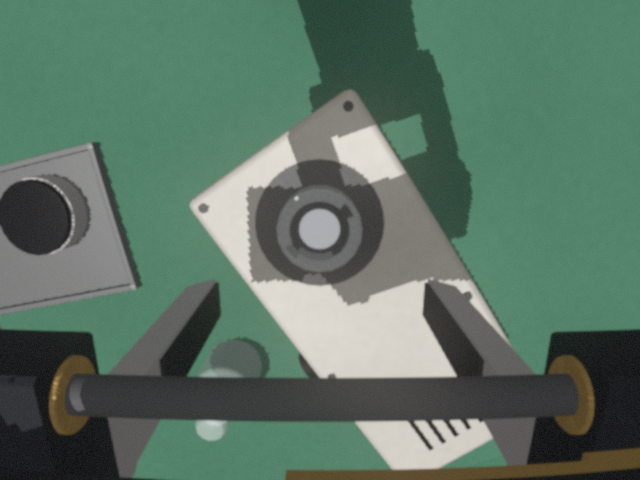

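View pics/w2z.png

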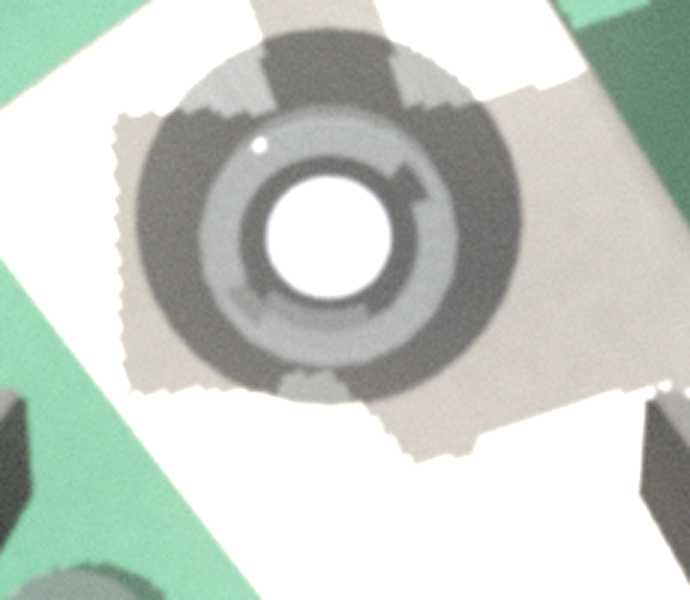

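```bash
cat > ring.py <<'E'
from h import *
import sys
from scipy.ndimage import gaussian_filter1d
def samp(img,o,P):
    p=proj('wrist',P,o).astype(np.float32)
    return cv2.remap(img,p[:,0].reshape(1,-1),p[:,1].reshape(1,-1),cv2.INTER_LINEAR)[0]
def circ(img,o,c,z,r0,r1,sign,n=180):
    pts=[]
    for a in np.radians(np.arange(0,360,360/n)):
        r=np.arange(r0,r1,.0002)
        v=gaussian_filter1d(samp(img,o,np.c_[c[0]+r*np.cos(a),c[1]+r*np.sin(a),np.full(len(r),z)]).astype(float),3)
        g=sign*np.gradient(v); i=g[3:-3].argmax()+3
        if g[i]>.6: pts.append((c[0]+r[i]*np.cos(a),c[1]+r[i]*np.sin(a)))
    pts=np.array(pts)
    for _ in range(5):
        A=np.c_[2*pts,np.ones(len(pts))]; s=np.linalg.lstsq(A,(pts**2).sum(1),rcond=None)[0]
        R=np.sqrt(s[2]+s[0]**2+s[1]**2); e=np.hypot(*(pts-s[:2]).T)-R
        k=abs(e)<max(.0006,1.5*e.std()); pts=pts[k]
    return s[:2],R,len(pts),e.std()
E
python3 - <<'E'
from ring import *
o,im=load('w2'); g=cv2.cvtColor(im,cv2.COLOR_BGR2GRAY)
c=np.array([.580,.093])
for k in range(3):
    c,R,n,s=circ(g,o,c,.142,.024,.032,-1); print(c,R,n,s)
A=np.arange(0,360,2)
for r in(.021,.022,.023):
    v=samp(g,o,np.c_[c[0]+r*np.cos(np.radians(A)),c[1]+r*np.sin(np.radians(A)),np.full(len(A),.142)])
    print(r); print(list(zip(A[40:75].tolist(),v[40:75].tolist()))); print(list(zip(A[130:165].tolist(),v[130:165].tolist())))
E
```

```text
[0.58043198 0.0925361 ] 0.027727045177930332 139 0.00020464382743529502
[0.580376   0.09257618] 0.027766228365163067 144 0.00022027836732379345
[0.58042402 0.09253954] 0.027733239780994595 138 0.0001913859948612196
0.021
[(80, 109), (82, 108), (84, 110), (86, 109), (88, 108), (90, 106), (92, 103), (94, 94), (96, 80), (98, 67), (100, 65), (102, 63), (104, 64), (106, 65), (108, 67), (110, 64), (112, 66), (114, 66), (116, 74), (118, 93), (120, 105), (122, 109), (124, 110), (126, 109), (128, 110), (130, 110), (132, 109), (134, 110), (136, 110), (138, 111), (140, 112), (142, 108), (144, 111), (146, 111), (148, 110)]
[(260, 110), (262, 111), (264, 113), (266, 113), (268, 110), (270, 109), (272, 108), (274, 105), (276, 100), (278, 94), (280, 90), (282, 93), (284, 94), (286, 91), (288, 90), (290, 93), (292, 94), (294, 92), (296, 95), (298, 100), (300, 104), (302, 107), (304, 108), (306, 108), (308, 108), (310, 108), (312, 110), (314, 110), (316, 107), (318, 107), (320, 109), (322, 109), (324, 109), (326, 110), (328, 109)]
0.022
[(80, 110), (82, 110), (84, 109), (86, 109), (88, 109), (90, 108
[... 856 characters left out ...]
, (100, 69), (102, 71), (104, 68), (106, 71), (108, 68), (110, 67), (112, 67), (114, 70), (116, 74), (118, 90), (120, 105), (122, 111), (124, 111), (126, 111), (128, 110), (130, 110), (132, 112), (134, 110), (136, 112), (138, 112), (140, 113), (142, 112), (144, 109), (146, 110), (148, 112)]
[(260, 111), (262, 110), (264, 113), (266, 110), (268, 112), (270, 111), (272, 108), (274, 104), (276, 98), (278, 94), (280, 94), (282, 94), (284, 92), (286, 93), (288, 93), (290, 93), (292, 94), (294, 95), (296, 94), (298, 97), (300, 104), (302, 110), (304, 111), (306, 110), (308, 111), (310, 112), (312, 112), (314, 112), (316, 110), (318, 109), (320, 109), (322, 111), (324, 111), (326, 111), (328, 110)]
```

{"op": "step_arm", "data": {"deltas": [[0.09,0,0,0.45],[0.09,0,0,0.45],[0.09,0,0,0.45],[0.09,0,0,0.45],[0.09,0,0,0.45],[0.09,0,0,0.45],[0.09,0,0,0.45],[0.09,0,0,0.45],[0.09,0,0,0.45],[0.09,0,0,0.45],[0.09,0,0,0.45],[0.09,0,0,0.45]]}}

```text
t: 3.33
ee_pos: [0.5724, 0.0954, 0.2425]
tool_rot: [[0.199, 0.98, 0.004], [0.98, -0.199, -0.0], [0.001, 0.004, -1.0]]
ft_force: [0.4, -0.4, -1.0]
opening: 0.999
```

{"op": "step_arm", "data": {"deltas": [[0,0,0,0.45],[0,0,0,0.45],[0,0,0,0.45],[0,0,0,0.45],[0,0,0,0.45],[0,0,0,0.45],[0,0,0,0.45],[0,0,0,0.45],[0,0,0,0.45],[0,0,0,0.45],[0,0,0,0.45],[0,0,0,0.45],[0,0,0,0.45]]}}

```text
t: 4.42
ee_pos: [0.5724, 0.0954, 0.2423]
tool_rot: [[0.999, -0.039, 0.004], [-0.039, -0.999, -0.0], [0.004, -0.0, -1.0]]
ft_force: [-0.2, 0.1, 0.2]
opening: 1.001
```

```bash
cat >> ring.py <<'E'
def slots(g,o,c,z=.142,r=.022):
    out=[]
    for a0 in (106.8,286.8):
        A=a0+np.arange(-28,28,.25)
        v=gaussian_filter1d(samp(g,o,np.c_[c[0]+r*np.cos(np.radians(A)),c[1]+r*np.sin(np.radians(A)),np.full(len(A),z)]).astype(float),4)
        d=np.gradient(v); h=len(A)//2; out.append((A[d[:h].argmin()],A[h+d[h:].argmax()]))
    return out,np.mean(out)-90
E
python3 - <<'E'
from ring import *
o,im=shot('wrist','w3'); delta((.58,.0925,.24))
c2=im[130:350,210:440];c2=cv2.resize(c2,None,fx=2.6,fy=2.6,interpolation=cv2.INTER_CUBIC); c2=cv2.convertScaleAbs(c2,alpha=1.5,beta=20); cv2.imwrite('pics/w3z.png',c2)
for f in('w2','w3'):
    o,im=load(f); g=cv2.cvtColor(im,cv2.COLOR_BGR2GRAY)
    c=np.array([.580,.0925])
    for k in range(3): c,R,n,s=circ(g,o,c,.142,.024,.032,-1)
    print(c,R,n,s,slots(g,o,c))
    print("tool frame of mean diff", o['tool_rot'].T@np.r_[c,0])
E
```

```text
t 4.47 ee [0.5722 0.0954 0.242 ] yaw -2.16 q [-1.7  3.7 98.8 -0.  77.3 90.4] F [-0.61 -1.14 -0.36]
delta units [0.0316 0.0105 0.0082] turn 0.0
[0.57913355 0.09160619] 0.02772671296269458 141 0.000194220536207189 ([(np.float64(94.8), np.float64(117.55)), (np.float64(276.55), np.float64(299.55))], np.float64(107.11250000000001))
tool frame of mean diff [-0.51224899  0.2852818   0.00162279]
[0.58127644 0.09237726] 0.027736407077734105 134 0.00022438243336331251 ([(np.float64(95.55), np.float64(119.8)), (np.float64(276.55), np.float64(297.05))], np.float64(107.23750000000001))
tool frame of mean diff [ 0.5771937  -0.11514512  0.00221095]
```

View pics/w3z.png

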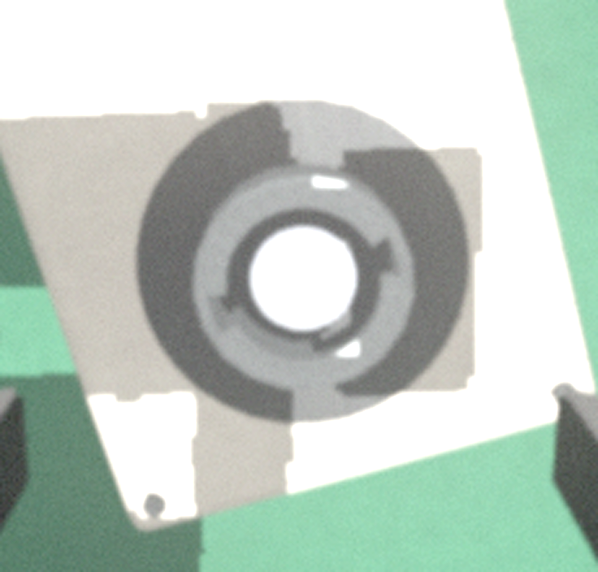

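```bash
python3 - <<'E'
from ring import *
for i in range(2): o=telemetry.get_obs(); print(o['t'],o['ee_pos'],o['tool_rot'][2],get_calibration('wrist')['hand_eye'][:3,3])
for f in('w1','w2','w3'):
    o,im=load(f); print(o['ee_pos'],o['tool_rot'][2]);g=cv2.cvtColor(im,cv2.COLOR_BGR2GRAY)
    for c in ([.580,.0925],[.580,.093],[.58,.092]):
        c=np.array(c); print([ (x:=circ(g,o,c,.142,.024,.032,-1))[0].round(5) or 0 for _ in range(1)] if 0 else circ(g,o,c,.142,.024,.032,-1)[:3])
E
```

```text
4.4667 [0.57219345 0.09542617 0.24201426] [ 3.33190242e-03  3.59873709e-06 -9.99994449e-01] [ 0.07217879 -0.00076147 -0.16243338]
4.4667 [0.57219345 0.09542617 0.24201426] [ 3.33190242e-03  3.59873709e-06 -9.99994449e-01] [ 0.07217879 -0.00076147 -0.16243338]
[0.601398   0.07173697 0.30193882] [ 1.38712186e-03  2.22955494e-04 -9.99999013e-01]
(array([0.5793034 , 0.09158766]), np.float64(0.02766999643375548), 175)
(array([0.57929061, 0.09159008]), np.float64(0.02767197738856843), 173)
(array([0.57929577, 0.09157629]), np.float64(0.027671341522185807), 173)
[0.59282746 0.0886141  0.24202709] [-2.72682488e-03  7.92104528e-04 -9.99995968e-01]
(array([0.57910282, 0.09161916]), np.float64(0.02773462975427963), 142)
(array([0.57912532, 0.09161598]), np.float64(0.027731324584755947), 143)
(array([0.5791451 , 0.09160071]), np.float64(0.027706696245378592), 142)
[0.5723535  0.09541577 0.24233752] [ 3.82250737e-03 -4.00318075e-05 -9.99992693e-01]
(array([0.58121672, 0.09236285]), np.float64(0.02769938427586252), 135)
(array([0.58119141, 0.09235394]), np.float64(0.027711755297465474), 135)
(array([0.58116826, 0.0923502 ]), np.float64(0.027686238704930904), 139)
```

```bash
for i in 1 2; do python3 - <<'E'
from h import *
for n in('wrist','side'):
    c=get_calibration(n); print(c['vertical_fov'],c['cx'],c.get('hand_eye',c.get('T'))[:3])
E
done; python3 -c "
from h import *
for i in range(6):
    camera('wrist'); o=telemetry.get_obs(); c=get_calibration('wrist')['hand_eye']; print(o['t'],o['ee_pos'],o['tool_rot'][2,:2],c[:3,3],c[:2,2])"
```

```text
59.84163302202338 321.24393791263594 [[ 3.28212652e-04 -9.68904243e-01 -2.47435771e-01  7.21787865e-02]
 [ 9.99999747e-01  1.61926659e-04  6.92386317e-04 -7.61474406e-04]
 [-6.30789593e-04 -2.47435936e-01  9.68904051e-01 -1.62433375e-01]]
43.59388936680518 321.5577823013068 [[ 0.87987385 -0.31854542  0.35263411 -0.04309137]
 [-0.4747271  -0.55585676  0.68239097 -1.12724991]
 [-0.02135847 -0.76782294 -0.64030598  1.17856725]]
59.84163302202338 321.24393791263594 [[ 3.28212652e-04 -9.68904243e-01 -2.47435771e-01  7.21787865e-02]
 [ 9.99999747e-01  1.61926659e-04  6.92386317e-04 -7.61474406e-04]
 [-6.30789593e-04 -2.47435936e-01  9.68904051e-01 -1.62433375e-01]]
43.59388936680518 321.5577823013068 [[ 0.87987385 -0.31854542  0.35263411 -0.04309137]
 [-0.4747271  -0.55585676  0.68239097 -1.12724991]
 [-0.02135847 -0.76782294 -0.64030598  1.17856725]]
4.5167 [0.57200179 0.09543223 0.24164297] [ 2.73286643e-03 -1.00256794e-05] [ 0.07217883 -0.00076141 -0.16243356] [-0.2474359   0.00069265]
4.5667 [0.57183452 0.09545921 0.24129275] [2.14284601e-03 1.03399432e-05] [ 0.07217859 -0.00076145 -0.16243376] [-0.24743581  0.00069264]
4.6167 [0.57165383 0.09547814 0.24094405] [1.59851948e-03 2.33730659e-05] [ 0.07217832 -0.00076151 -0.16243394] [-0.24743569  0.00069257]
4.6667 [0.57147426 0.09550996 0.2406198 ] [ 1.03531594e-03 -1.15468127e-05] [ 0.07217809 -0.00076157 -0.1624341 ] [-0.24743558  0.0006925 ]
4.7167 [0.57137114 0.09551396 0.24038494] [6.31392042e-04 2.30149479e-05] [ 0.07217791 -0.00076161 -0.16243422] [-0.24743549  0.00069245]
4.7667 [0.57129418 0.09551111 0.24019192] [3.26547360e-04 1.31198196e-05] [ 0.07217776 -0.00076164 -0.16243432] [-0.24743543  0.00069241]
```

```bash
sed -i 's/c=get_calibration(name); f=/c=(obs or {}).get("cal") or get_calibration(name); f=/; s/np.save("pics\/"+fn+".npy",dict(o)/o=dict(o); o["cal"]=get_calibration(name); np.save("pics\/"+fn+".npy",o/' h.py; sed -n 3,6p h.py; python3 - <<'E'
from ring import *
o,im=shot('wrist','w4'); g=cv2.cvtColor(im,cv2.COLOR_BGR2GRAY); print(o['ee_pos'],o['tool_rot'][2])
c=np.array([.580,.0925])
for k in range(3): c,R,n,s=circ(g,o,c,.142,.024,.032,-1)
print(c,R,n,slots(g,o,c))
E
```

```text
def KT(name,obs=None):
    c=(obs or {}).get("cal") or get_calibration(name); f=240/np.tan(np.radians(c["vertical_fov"]/2))
    K=np.array([[f,0,c["cx"]],[0,f,c["cy"]],[0,0,1]]); D=np.array([c["k1"],0,0,0.])
    if name=="wrist":
[0.57129418 0.09551111 0.24019192] [ 3.26547360e-04  1.31198196e-05 -9.99999947e-01]
[0.58121756 0.09233322] 0.027736417330019105 132 ([(np.float64(95.8), np.float64(120.05)), (np.float64(274.55), np.float64(297.55))], np.float64(106.98750000000001))
```

```bash
python3 -c "
from h import *
delta((.493,-.303,.24),100)"
```

```text
t 4.82 ee [0.5712 0.0955 0.2401] yaw -2.2 q [-1.7  3.8 98.9 -0.  77.3 90.5] F [0.09 0.03 0.41]
delta units [-2.5160e-01  1.6049e+00  3.0000e-04] turn -0.5678
```

{"op": "step_arm", "data": {"deltas": [[-0.13,0.8,0,-0.28],[-0.13,0.8,0,-0.28],[-0.13,0.8,0,-0.28],[-0.13,0.8,0,-0.28],[-0.13,0.8,0,-0.28],[-0.13,0.8,0,-0.28],[-0.13,0.8,0,-0.28]]}}

```text
t: 5.4
ee_pos: [0.5304, -0.1061, 0.24]
tool_rot: [[0.709, 0.705, -0.0], [0.705, -0.709, -0.001], [-0.0, 0.0, -1.0]]
ft_force: [0.1, 0.2, -0.4]
opening: 1.0
```

```bash
python3 -c "
from h import *
delta((.493,-.303,.185),100)"
```

```text
t 5.4 ee [ 0.5304 -0.1061  0.24  ] yaw 44.81 q [-23.3  -1.5 104.3  -0.   77.2  21.9] F [ 0.09  0.19 -0.42]
delta units [-0.661   0.4532  0.2206] turn -0.3066
```

{"op": "step_arm", "data": {"deltas": [[-0.66,0.45,0.22,-0.306],[-0.66,0.45,0.22,-0.306],[-0.66,0.45,0.22,-0.306],[-0.66,0.45,0.22,-0.306],[-0.66,0.45,0.22,-0.306],[-0.66,0.45,0.22,-0.306],[-0.66,0.45,0.22,-0.306],[-0.66,0.45,0.22,-0.306],[-0.66,0.45,0.22,-0.306],[-0.66,0.45,0.22,-0.306],[-0.66,0.45,0.22,-0.306],[-0.66,0.45,0.22,-0.306]]}}

```text
t: 6.4
ee_pos: [0.493, -0.2989, 0.1851]
tool_rot: [[-0.169, 0.986, 0.0], [0.986, 0.169, -0.0], [-0.0, 0.0, -1.0]]
ft_force: [0.1, 0.4, 1.1]
opening: 0.999
```

```bash
python3 -c "
from h import *
o,im=shot('wrist','w5');delta((.493,-.303,.185),100); print(o['tool_rot'][2])"
```

```text
t 6.45 ee [ 0.493  -0.2988  0.1851] yaw 99.74 q [-42.5   6.4 102.1  -0.   71.6 -52.2] F [ 0.24 -0.48 -0.64]
delta units [-0.0164 -0.0027  0.0004] turn -0.0015
[-1.58418645e-04  1.32986650e-04 -9.99999979e-01]
```

View pics/w5.png

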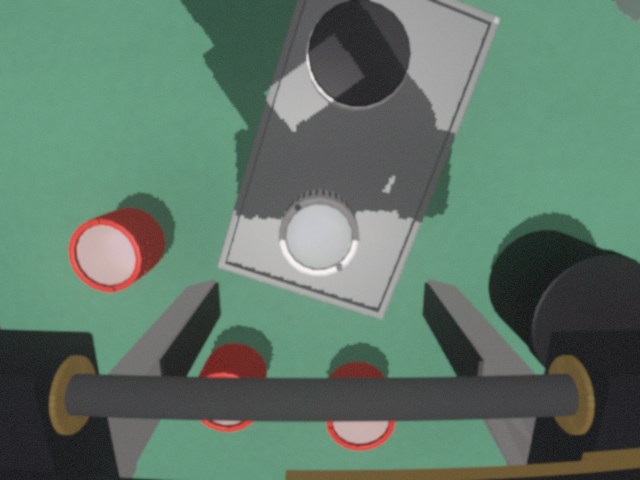

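The cell's top is at (319,234), with pips visible near (298,208) and (340,267). It sits clear of the flat, the reds and the canister.

```bash
python3 - <<'E'
from ring import *
o,im=load('w5'); c=im[180:290,260:380]; cv2.imwrite('pics/w5z.png',cv2.resize(c,None,fx=5,fy=5,interpolation=cv2.INTER_CUBIC))
p=plane('wrist',[(319,234),(298,208),(340,267)],.07,o); print(p); d=p[2]-p[1]; print(np.hypot(*d[:2]),np.degrees(np.arctan2(d[1],d[0])))
E
```

```text
[[ 0.49075555 -0.29084592  0.07      ]
 [ 0.47381869 -0.27553014  0.07      ]
 [ 0.5091477  -0.31165073  0.07      ]]
0.05052560415941748 -45.63475188516166
```

View pics/w5z.png

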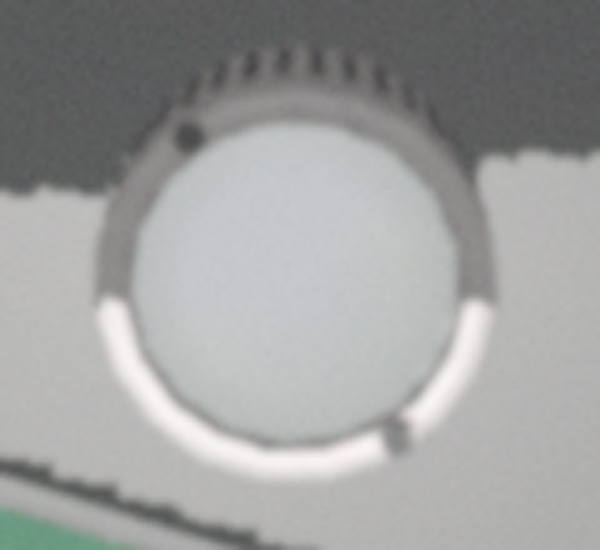

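```bash
python3 - <<'E'
from ring import *
o,im=load('w5')
p=plane('wrist',[(318.6,235.8),(297.5,206.6),(339.2,266.8)],.07,o); print(p,(p[1]+p[2])/2); d=p[2]-p[1]; print(np.hypot(*d[:2]),np.degrees(np.arctan2(d[1],d[0])))
c=(p[0]*2+p[1]+p[2])/4; c[2]=.052; delta(c)
E
```

```text
[[ 0.49069782 -0.29213711  0.07      ]
 [ 0.47333856 -0.27464639  0.07      ]
 [ 0.5085713  -0.31160091  0.07      ]] [ 0.49095493 -0.29312365  0.07      ]
0.05105861997515179 -46.366339279491164
t 6.45 ee [ 0.493  -0.2988  0.1851] yaw 99.74 q [-42.5   6.4 102.1  -0.   71.6 -52.2] F [ 0.24 -0.48 -0.64]
delta units [ 0.0261 -0.0043  0.5323] turn 0.0
```

{"op": "step_arm", "data": {"deltas": [[0.026,-0.004,0.2,0],[0.026,-0.004,0.4,0],[0.026,-0.004,0.5,0],[0.026,-0.004,0.548,0],[0.026,-0.004,0.548,0],[0.026,-0.004,0.548,0],[0.026,-0.004,0.548,0],[0.026,-0.004,0.548,0]]}}

```text
t: 7.12
ee_pos: [0.4926, -0.2945, 0.0511]
tool_rot: [[-0.17, 0.985, 0.004], [0.985, 0.17, -0.004], [-0.004, 0.003, -1.0]]
ft_force: [-0.8, 1.6, 0.4]
opening: 0.999
```

{"op": "step_arm", "data": {"deltas": [[0,0,0,0],[0,0,0,0],[0,0,0,0],[0,0,0,0],[0,0,0,0],[0,0,0,0],[0,0,0,0],[0,0,0,0],[0,0,0,0],[0,0,0,0]], "grip": 1, "force": 25}}

```text
t: 7.95
ee_pos: [0.4907, -0.2929, 0.048]
tool_rot: [[-0.17, 0.985, -0.0], [0.985, 0.17, 0.0], [0.0, -0.0, -1.0]]
ft_force: [-0.2, -0.2, 1.1]
opening: 0.594
```

```bash
python3 -c "
from h import *
delta((.49,-.292,.052))
o=telemetry.get_obs();print(o['tool_rot'],o['opening']*94)"
```

```text
t 7.95 ee [ 0.4907 -0.2929  0.048 ] yaw 99.78 q [-42.2  16.5 106.5  -0.   57.  -52. ] F [-0.15 -0.18  1.1 ]
delta units [ 0.0038 -0.002  -0.0161] turn 0.0
[[-1.69900798e-01  9.85461134e-01 -2.67194312e-04]
 [ 9.85461165e-01  1.69900819e-01  5.88245272e-05]
 [ 1.03365818e-04 -2.53315284e-04 -9.99999963e-01]] 55.80224093644233
```

{"op": "step_arm", "data": {"deltas": [[0,0,-0.05,0],[0,0,-0.2,0],[0,0,-0.35,0],[0,0,-0.5,0],[0,0,-0.65,0],[0,0,-0.728,0],[0,0,-0.728,0],[0,0,-0.728,0]], "force": 40}}

```text
t: 8.62
ee_pos: [0.491, -0.293, 0.2309]
tool_rot: [[-0.17, 0.985, 0.002], [0.985, 0.17, -0.001], [-0.002, 0.001, -1.0]]
ft_force: [-0.6, 1.2, -2.2]
opening: 0.59
```

```bash
python3 -c "
from h import *
o,im=shot('wrist','w6');delta((.5808,.0924,.23),73.1)"
```

```text
t 8.67 ee [ 0.4901 -0.2922  0.2286] yaw 99.78 q [-42.2   3.2 100.7   0.   76.2 -52. ] F [ 0.03  0.12 -2.24]
delta units [ 1.4545  0.6189 -0.0039] turn 0.1482
```

View pics/w6.png

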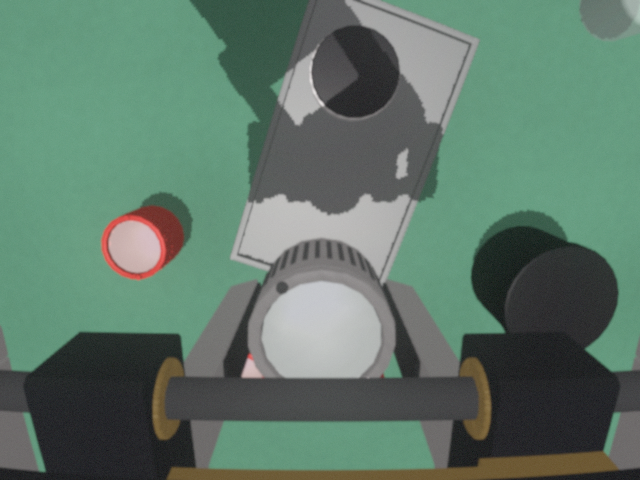

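The cell is held upright (about 2.2 N), its upper pip at (283,287).

```bash
python3 - <<'E'
from ring import *
o,im=load('w6'); z=o['ee_pos'][2]+.022
g=im[:,:,2]
p=plane('wrist',[(283,287)],z,o)[0]
print('tool',o['tool_rot'].T@(p-o['ee_pos'])); 
d=(p-o['ee_pos']); print(np.hypot(*d[:2]),np.degrees(np.arctan2(d[1],d[0])))
# outer rim points on upper half at left/right extreme: ends of rim
for row in (310,320,330,340,350):
    print(row,[ (o['tool_rot'].T@(plane('wrist',[(x,row)],z,o)[0]-o['ee_pos']))[:2].round(4) for x in (250,394)])
E
```

```text
tool [ 0.02060118 -0.0131025  -0.02205188]
0.024461590337740365 132.2546291265982
310 [array([ 0.0117, -0.0254]), array([0.0116, 0.0271])]
320 [array([ 0.0077, -0.0255]), array([0.0077, 0.0273])]
330 [array([ 0.0037, -0.0257]), array([0.0036, 0.0275])]
340 [array([-0.0004, -0.0259]), array([-0.0005,  0.0277])]
350 [array([-0.0046, -0.0262]), array([-0.0046,  0.0279])]
```

```bash
python3 - <<'E'
from h import *
for f in('w4','w5','w6'):
    o,_=load(f); print(f,o['joint_pos'].round(0),o['cal']['hand_eye'].round(5).tolist()[:3])
E
```

```text
w4 [-2.  4. 99. -0. 77. 90.] [[0.00033, -0.9689, -0.24744, 0.07218], [1.0, 0.00016, 0.00069, -0.00076], [-0.00063, -0.24744, 0.9689, -0.16243]]
w5 [-42.   6. 102.   0.  72. -52.] [[0.00033, -0.9685, -0.24902, 0.07255], [1.0, 0.00014, 0.00076, 0.00046], [-0.0007, -0.24902, 0.9685, -0.16243]]
w6 [-42.   3. 101.   0.  76. -52.] [[0.00033, -0.9685, -0.24902, 0.07255], [1.0, 0.00014, 0.00075, 0.00046], [-0.00069, -0.24902, 0.9685, -0.16243]]
```

{"op": "step_arm", "data": {"deltas": [[0.72,0.31,0,0.074],[0.72,0.31,0,0.074],[0.72,0.31,0,0.074],[0.72,0.31,0,0.074],[0.72,0.31,0,0.074],[0.72,0.31,0,0.074]]}}

```text
t: 9.17
ee_pos: [0.5355, -0.0968, 0.2265]
tool_rot: [[0.056, 0.998, -0.005], [0.998, -0.056, 0.004], [0.004, -0.005, -1.0]]
ft_force: [0.5, -0.4, -3.1]
opening: 0.591
```

```bash
python3 -c "
from h import *
delta((.5808,.0924,.23),73.1)"
```

```text
t 9.17 ee [ 0.5355 -0.0968  0.2265] yaw 86.79 q [-2.220e+01 -2.000e-01  1.044e+02  1.000e-01  7.620e+01 -1.910e+01] F [ 0.45 -0.45 -3.08]
delta units [ 0.7658  0.1385 -0.0119] turn 0.0761
```

{"op": "step_arm", "data": {"deltas": [[0.765,0.138,0,0.076],[0.765,0.138,0,0.076],[0.765,0.138,0,0.076],[0.765,0.138,0,0.076],[0.765,0.138,0,0.076],[0.765,0.138,0,0.076],[0.765,0.138,0,0.076],[0.765,0.138,0,0.076],[0.765,0.138,0,0.076],[0.765,0.138,0,0.076],[0.765,0.138,0,0.076],[0.765,0.138,0,0.076]]}}

```text
t: 10.17
ee_pos: [0.5827, 0.0855, 0.2299]
tool_rot: [[0.297, 0.955, -0.0], [0.955, -0.297, -0.0], [-0.0, -0.0, -1.0]]
ft_force: [0.1, 1.0, -1.8]
opening: 0.592
```

```bash
python3 -c "
from h import *
delta((.5806,.0922,.20),73.3)
o,im=shot('wrist','w7');s,im2=shot('side','s7');s,im3=shot('scene','c7')
z=o['ee_pos'][2]+.022
cv2.imwrite('pics/s7z.png',cv2.resize(im2[130:270,270:410],None,fx=4,fy=4,interpolation=cv2.INTER_CUBIC))
cv2.imwrite('pics/c7z.png',cv2.resize(im3[140:280,280:440],None,fx=4,fy=4,interpolation=cv2.INTER_CUBIC))
cv2.imwrite('pics/w7z.png',cv2.resize(im[220:420,210:430],None,fx=3,fy=3,interpolation=cv2.INTER_CUBIC))
"
```

```text
t 10.17 ee [0.5827 0.0855 0.2299] yaw 72.7 q [-2.7  5.6 98.  -0.  76.4 14.6] F [ 0.08  0.96 -1.8 ]
delta units [ 0.0229 -0.0161  0.1197] turn -0.0033
```

View pics/s7z.png

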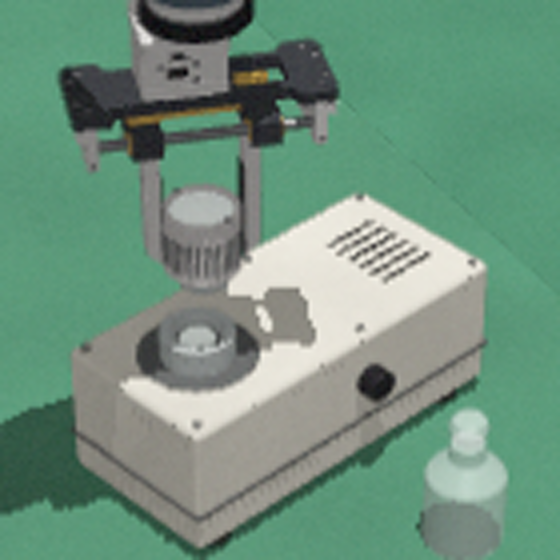

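View pics/c7z.png

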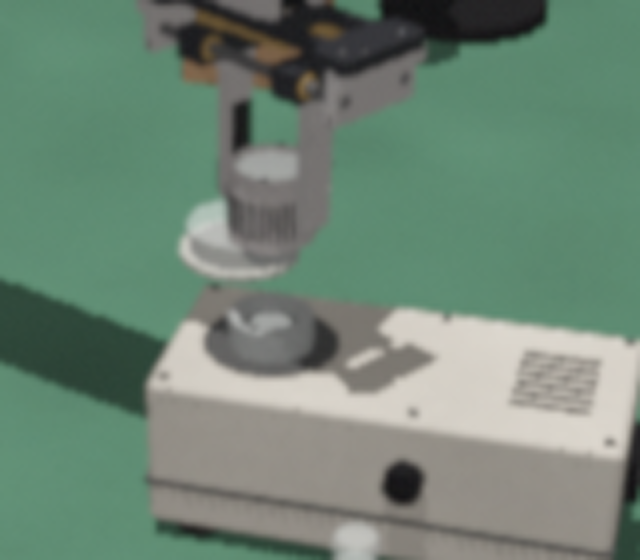

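View pics/w7z.png

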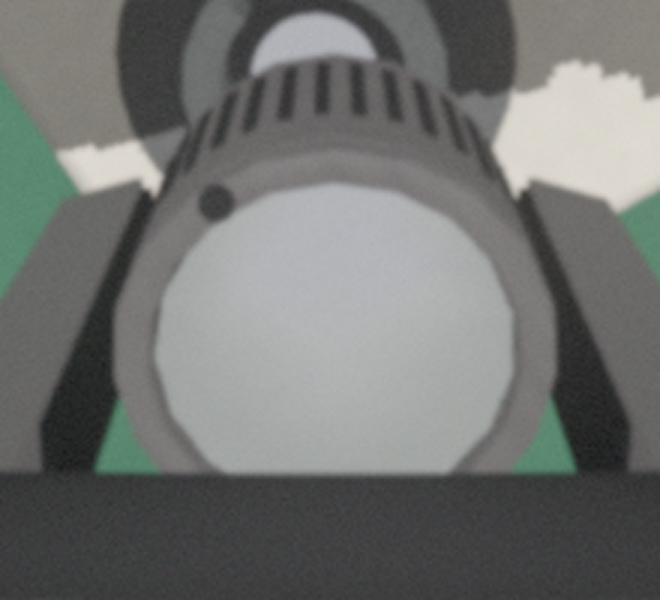

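```bash
python3 - <<'E'
from ring import *
o,im=load('w7'); g=cv2.cvtColor(im,cv2.COLOR_BGR2GRAY); e=o['ee_pos']; R=o['tool_rot']; print(e,o['cal']['hand_eye'][:2,3])
# ring outer edge on unobstructed half: directions with tool +x component
def arc(c,z,r0,r1,sign,lo,hi):
    pts=[];yaw=np.arctan2(R[1,0],R[0,0])
    for a in yaw+np.radians(np.arange(lo,hi,2)):
        r=np.arange(r0,r1,.0002); v=gaussian_filter1d(samp(g,o,np.c_[c[0]+r*np.cos(a),c[1]+r*np.sin(a),np.full(len(r),z)]).astype(float),3)
        d=sign*np.gradient(v); i=d[3:-3].argmax()+3
        if d[i]>.6: pts.append((c[0]+r[i]*np.cos(a),c[1]+r[i]*np.sin(a)))
    pts=np.array(pts)
    for _ in range(6):
        A=np.c_[2*pts,np.ones(len(pts))]; s=np.linalg.lstsq(A,(pts**2).sum(1),rcond=None)[0]; rr=np.sqrt(s[2]+s[0]**2+s[1]**2); ee=np.hypot(*(pts-s[:2]).T)-rr; pts=pts[abs(ee)<max(.0004,1.8*ee.std())]
    return s[:2],rr,len(pts)
c=np.array([.5806,.0920])
for k in range(3):
    c,rr,n=arc(c,.142,.024,.032,-1,-80,80); 
print('ring',c,rr,n,'tool',R.T@(np.r_[c,.142]-e))
z=e[2]+.022
p=R.T@(plane('wrist',[(210+215/3-.33,220+203/3-.33)],z,o)[0]-e); print('pip tool',p)
rim=[R.T@(plane('wrist',[(210+x/3-.33,220+y/3-.33)],z,o)[0]-e) for x,y in((115,335),(555,335),(335,152),(180,208),(495,215))]
print(np.round(rim,4))
E
```

```text
[0.58274476 0.08554651 0.22993343] [7.26847616e-02 9.97416019e-05]
ring [0.5825455  0.09713071] 0.025720257086065637 73 tool [ 0.01100703 -0.00363461  0.08793268]
pip tool [ 0.02065354 -0.01402407 -0.02200138]
[[ 0.0033 -0.0268 -0.022 ]
 [ 0.0033  0.0274 -0.022 ]
 [ 0.0271  0.0003 -0.022 ]
 [ 0.02   -0.0182 -0.022 ]
 [ 0.0191  0.0194 -0.022 ]]
```

```bash
python3 - <<'E'
import cv2
im=cv2.imread('pics/w7.png'); cv2.imwrite('pics/w7y.png',cv2.resize(im[130:330,210:430],None,fx=3,fy=3,interpolation=cv2.INTER_CUBIC))
E
```

```text
(no output)
```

View pics/w7y.png

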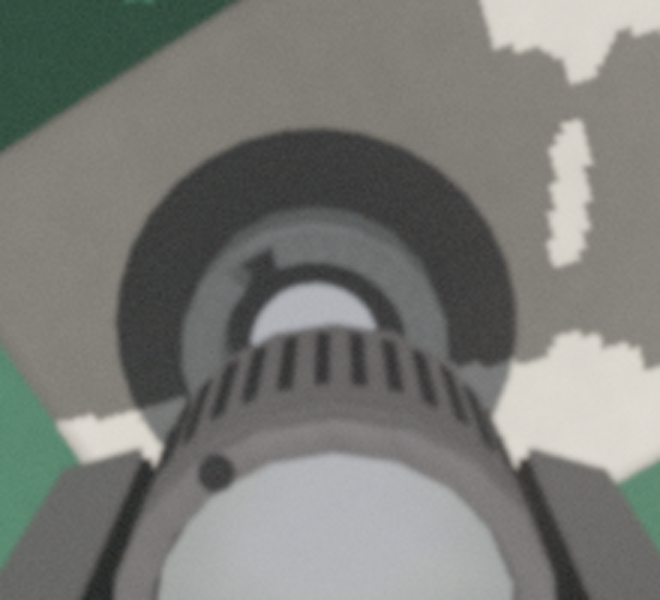

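```bash
python3 - <<'E'
from ring import *
o,im=load('w7'); g=cv2.cvtColor(im,cv2.COLOR_BGR2GRAY); e=o['ee_pos']; R=o['tool_rot']
print(g[195:215,313:317].mean(1).round())
f=lambda x,y:(R.T@(plane('wrist',[(x,y)],.142,o)[0]-e)).round(4)
print(f(314.7,203.7),f(210+185/3-.33,130+340/3-.33),f(210+446/3-.33,130+340/3-.33))
# slot: outer corners
a=f(210+247/3-.33,130+262/3-.33);b=f(210+272/3-.33,130+250/3-.33);print(a,b)
E
```

```text
[ 60.  61.  63.  70.  80.  89.  94.  95. 100. 106. 115. 114. 112. 110.
 112. 113. 113. 112. 112. 113.]
[ 0.0336 -0.0036  0.0879] [ 0.0091 -0.0306  0.0879] [0.0091 0.0234 0.0879]
[ 0.0255 -0.0175  0.0879] [ 0.0279 -0.0124  0.0879]
```

```bash
python3 - <<'E'
from ring import *
o,im=load('w7'); g=cv2.cvtColor(im,cv2.COLOR_BGR2GRAY); e=o['ee_pos']; R=o['tool_rot']
c=(e+R@np.array([.0058,-.0036,0]))[:2]
for r in(.0205,.0215,.0225,.0235):
    A=107+np.arange(-28,28.1,2); v=samp(g,o,np.c_[c[0]+r*np.cos(np.radians(A)),c[1]+r*np.sin(np.radians(A)),np.full(len(A),.142)]); print(r,list(zip(A.astype(int).tolist(),v.tolist())))
c4=cv2.imread('pics/w4.png')[160:300,250:400]; cv2.imwrite('pics/w4z.png',cv2.convertScaleAbs(cv2.resize(c4,None,fx=4,fy=4,interpolation=cv2.INTER_CUBIC),alpha=1.7))
E
```

```text
0.0205 [(79, 107), (81, 110), (83, 109), (85, 109), (87, 107), (89, 106), (91, 104), (93, 100), (95, 90), (97, 71), (99, 61), (101, 59), (103, 60), (105, 61), (107, 59), (109, 61), (111, 64), (113, 72), (115, 77), (117, 85), (119, 96), (121, 103), (123, 105), (125, 105), (127, 105), (129, 104), (131, 103), (133, 104), (135, 105)]
0.0215 [(79, 110), (81, 114), (83, 114), (85, 113), (87, 114), (89, 112), (91, 109), (93, 105), (95, 89), (97, 68), (99, 58), (101, 60), (103, 61), (105, 61), (107, 63), (109, 66), (111, 77), (113, 87), (115, 89), (117, 93), (119, 102), (121, 109), (123, 111), (125, 110), (127, 111), (129, 110), (131, 110), (133, 109), (135, 111)]
0.0225 [(79, 111), (81, 111), (83, 113), (85, 112), (87, 111), (89, 111), (91, 111), (93, 102), (95, 87), (97, 67), (99, 60), (101, 60), (103, 60), (105, 59), (107, 64), (109, 72), (111, 81), (113, 92), (115, 92), (117, 96), (119, 102), (121, 108), (123, 111), (125, 111), (127, 112), (129, 111), (131, 110), (133, 111), (135, 113)]
0.0235 [(79, 112), (81, 111), (83, 112), (85, 113), (87, 111), (89, 111), (91, 110), (93, 103), (95, 82), (97, 71), (99, 67), (101, 66), (103, 68), (105, 68), (107, 69), (109, 68), (111, 82), (113, 92), (115, 96), (117, 96), (119, 103), (121, 109), (123, 111), (125, 113), (127, 113), (129, 114), (131, 111), (133, 110), (135, 113)]
```

View pics/w4z.png

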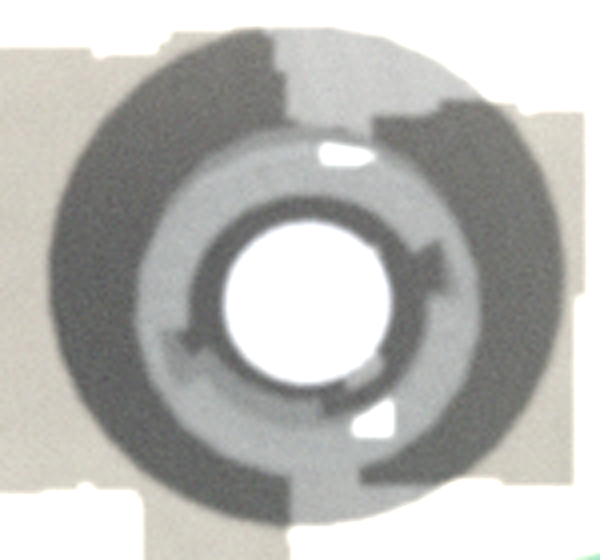

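{"op": "step_arm", "data": {"deltas": [[0.024,-0.016,0,-0.002],[0.024,-0.016,0.05,-0.002],[0.024,-0.016,0.1,-0.002],[0.024,-0.016,0.14,-0.002],[0.024,-0.016,0.156,-0.002],[0.024,-0.016,0.156,-0.002],[0.024,-0.016,0.156,-0.002],[0.024,-0.016,0.156,-0.002],[0.024,-0.016,0.156,-0.002]]}}

```text
t: 11.07
ee_pos: [0.5812, 0.0933, 0.1917]
tool_rot: [[0.29, 0.957, 0.001], [0.957, -0.29, -0.0], [0.0, 0.001, -1.0]]
ft_force: [0.6, 0.3, -2.8]
opening: 0.593
```

```bash
python3 -c "
from h import *
delta((.5806,.0922,.181),73.1)"
```

```text
t 11.07 ee [0.5812 0.0933 0.1917] yaw 73.14 q [ -1.9   7.6 100.   -0.   72.3  15. ] F [ 0.64  0.3  -2.82]
delta units [-0.005  -0.0011  0.0427] turn 0.0002
```

{"op": "step_arm", "data": {"deltas": [[-0.003,0,0.004,0],[-0.003,0,0.008,0],[-0.003,0,0.012,0],[-0.003,0,0.016,0],[-0.003,0,0.02,0],[-0.003,0,0.024,0],[-0.003,0,0.026,0],[-0.003,0,0.028,0],[-0.003,0,0.03,0],[-0.003,0,0.032,0],[-0.003,0,0.032,0],[-0.003,0,0.032,0]]}}

```text
t: 12.07
ee_pos: [0.5805, 0.0927, 0.183]
tool_rot: [[0.29, 0.957, 0.0], [0.957, -0.29, 0.0], [0.0, 0.0, -1.0]]
ft_force: [0.0, 0.4, -2.1]
opening: 0.589
```

```bash
python3 -c "
from h import *
delta((.5808,.0925,.181),73.1)"
```

```text
t 12.07 ee [0.5805 0.0927 0.183 ] yaw 73.14 q [ -2.    8.  100.5   0.   71.5  14.9] F [ 0.02  0.41 -2.13]
delta units [-0.0003  0.0013  0.0079] turn 0.0002
```

{"op": "step_arm", "data": {"deltas": [[0,0,0.002,0],[0,0,0.004,0],[0,0,0.006,0],[0,0,0.008,0],[0,0,0.01,0],[0,0,0.012,0],[0,0,0.012,0],[0,0,0.012,0]]}}

```text
t: 12.73
ee_pos: [0.5805, 0.0927, 0.1799]
tool_rot: [[0.29, 0.957, -0.0], [0.957, -0.29, 0.0], [-0.0, -0.0, -1.0]]
ft_force: [0.2, -0.1, -1.5]
opening: 0.592
```

{"op": "step_arm", "data": {"deltas": [[0,0,0.002,0],[0,0,0.004,0],[0,0,0.006,0],[0,0,0.008,0],[0,0,0.01,0],[0,0,0.012,0],[0,0,0.014,0],[0,0,0.016,0],[0,0,0.016,0]]}}

```text
t: 13.48
ee_pos: [0.5806, 0.0927, 0.1766]
tool_rot: [[0.29, 0.957, 0.0], [0.957, -0.29, -0.0], [-0.0, 0.0, -1.0]]
ft_force: [-2.8, 0.1, 2.8]
opening: 0.589
```

{"op": "step_arm", "data": {"deltas": [[0,-0.001,0.002,0],[0,-0.002,0.004,0],[0,-0.002,0.006,0],[0,-0.002,0.008,0],[0,-0.002,0.01,0],[0,-0.002,0.012,0],[0,-0.002,0.012,0]]}}

```text
t: 14.07
ee_pos: [0.5805, 0.0927, 0.1733]
tool_rot: [[0.29, 0.957, 0.001], [0.957, -0.29, -0.0], [0.0, 0.001, -1.0]]
ft_force: [-0.2, -0.1, 4.8]
opening: 0.59
```

```bash
python3 -c "
from h import *
delta((.5808,.0925,.1698),73.1); print(telemetry.get_obs()['torque'])"
```

```text
t 14.07 ee [0.5805 0.0927 0.1733] yaw 73.14 q [ -2.    8.6 100.9  -0.   70.4  14.9] F [-0.2  -0.05  4.82]
delta units [-0.0004  0.0015  0.014 ] turn 0.0002
[-0.19249585  0.30756485  0.01967242]
```

{"op": "step_arm", "data": {"deltas": [[0,0,0.002,0],[0,0,0.004,0],[0,0,0.006,0],[0,0,0.008,0],[0,0,0.01,0],[0,0,0.012,0],[0,0,0.012,0],[0,0,0.012,0]]}}

```text
t: 14.73
ee_pos: [0.5805, 0.0927, 0.1707]
tool_rot: [[0.29, 0.957, 0.001], [0.957, -0.29, -0.0], [0.0, 0.001, -1.0]]
ft_force: [-2.7, -0.8, 7.1]
opening: 0.593
```

```bash
python3 -c "
from h import *
delta((.5808,.0925,.1698),73.1); print(telemetry.get_obs()['torque'])"
```

```text
t 14.73 ee [0.5805 0.0927 0.1707] yaw 73.14 q [ -2.    8.7 101.   -0.   70.2  14.9] F [-2.69 -0.85  7.11]
delta units [-0.0003  0.0015  0.0035] turn 0.0002
[-0.25999073  0.47469392  0.03759589]
```

{"op": "step_arm", "data": {"deltas": [[0,-0.001,0.001,0],[0,-0.0015,0.002,0],[0,-0.0015,0.003,0],[0,-0.0015,0.003,0],[0,-0.0015,0.003,0]]}}

```text
t: 15.15
ee_pos: [0.5805, 0.0927, 0.1702]
tool_rot: [[0.29, 0.957, 0.002], [0.957, -0.29, -0.0], [0.0, 0.002, -1.0]]
ft_force: [-1.0, -0.7, 7.5]
opening: 0.59
```

```bash
python3 -c "
from h import *
delta((.5808,.0925,.1698),73.1); print(telemetry.get_obs()['torque'])"
```

```text
t 15.15 ee [0.5805 0.0927 0.1702] yaw 73.14 q [ -2.    8.7 101.1  -0.   70.1  14.9] F [-1.   -0.69  7.47]
delta units [-0.0004  0.0015  0.0018] turn 0.0002
[-0.29073095  0.3687959   0.05086615]
```

{"op": "step_arm", "data": {"deltas": [[0,0,0,0.01],[0,0,0,0.02],[0,0,0,0.03],[0,0,0,0.045],[0,0,0,0.06],[0,0,0,0.075],[0,0,0,0.09],[0,0,0,0.1],[0,0,0,0.1]]}}

```text
t: 15.9
ee_pos: [0.581, 0.0929, 0.1705]
tool_rot: [[0.572, 0.82, 0.004], [0.82, -0.572, -0.0], [0.002, 0.003, -1.0]]
ft_force: [0.4, -0.3, 7.0]
opening: 0.594
```

```bash
python3 -c "
from h import *
delta((.5808,.0925,.1698),73.1); print(telemetry.get_obs()['torque'])"
```

```text
t 15.9 ee [0.581  0.0929 0.1705] yaw 55.08 q [ -2.    8.7 101.1   0.   70.   33. ] F [ 0.44 -0.32  6.98]
delta units [-0.0017  0.0002  0.0029] turn -0.1001
[-0.13369944  0.17903026 -0.01106924]
```

{"op": "step_arm", "data": {"deltas": [[0,0,0.001,0.02],[0,0,0.001,0.04],[0,0,0.001,0.06],[0,0,0.001,0.08],[0,0,0.001,0.1],[0,0,0.001,0.12],[0,0,0.001,0.14],[0,0,0.001,0.16],[0,0,0.001,0.18],[0,0,0.001,0.2],[0,0,0.001,0.22],[0,0,0.001,0.24],[0,0,0.001,0.25],[0,0,0.001,0.25]]}}

```text
t: 17.07
ee_pos: [0.5811, 0.0928, 0.1704]
tool_rot: [[0.985, 0.175, 0.004], [0.175, -0.985, -0.0], [0.004, 0.001, -1.0]]
ft_force: [0.3, -0.7, 7.1]
opening: 0.586
```

```bash
python3 -c "
from h import *
delta((.5808,.0925,.1698),73.1); print(telemetry.get_obs()['torque'])"
```

```text
t 17.07 ee [0.5811 0.0928 0.1704] yaw 10.07 q [ -2.    8.7 101.1  -0.   70.   78. ] F [ 0.25 -0.71  7.15]
delta units [-0.0014  0.001   0.0022] turn -0.3501
[-0.19435201  0.11804774 -0.04814272]
```

{"op": "step_arm", "data": {"deltas": [[0,0,0,0.02],[0,0,0,0.04],[0,0,0,0.06],[0,0,0,0.075],[0,0,0,0.09],[0,0,0,0.105],[0,0,0,0.12],[0,0,0,0.13],[0,0,0,0.135],[0,0,0,0.135]]}}

```text
t: 17.9
ee_pos: [0.5811, 0.0927, 0.1704]
tool_rot: [[0.969, -0.245, 0.004], [-0.245, -0.969, -0.0], [0.004, -0.001, -1.0]]
ft_force: [1.0, -0.7, 7.6]
opening: 0.588
```

```bash
python3 -c "
from h import *
o,im=shot('wrist','w8');delta((.5808,.0925,.1698),73.1); print(telemetry.get_obs()['torque'])"
```

```text
t 17.95 ee [0.5811 0.0927 0.1703] yaw -14.17 q [ -2.    8.7 101.1  -0.   70.  102.2] F [ 0.74 -0.96  7.94]
delta units [-0.0009  0.0012  0.0022] turn -0.4848
[-0.16852344  0.18044875 -0.03338184]
```

View pics/w8.png

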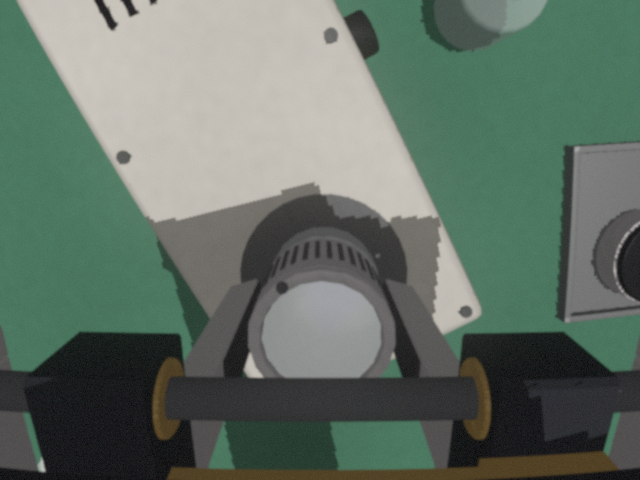

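The pip sits at (282,287), unchanged in the tool frame, so the cell has turned about 87° with the gripper. I'll creep to the stop with a softer grip.

{"op": "step_arm", "data": {"deltas": [[0,0,0,0.003],[0,0,0,0.006],[0,0,0,0.009],[0,0,0,0.012],[0,0,0,0.015],[0,0,0,0.015],[0,0,0,0.015]], "force": 22}}

```text
t: 18.53
ee_pos: [0.5811, 0.0927, 0.1704]
tool_rot: [[0.957, -0.29, 0.004], [-0.29, -0.957, -0.0], [0.004, -0.001, -1.0]]
ft_force: [0.5, -1.3, 6.9]
opening: 0.591
```

```bash
python3 -c "
from h import *
delta((.5808,.0925,.1698),73.1); print(telemetry.get_obs()['torque'])"
```

```text
t 18.53 ee [0.5811 0.0927 0.1704] yaw -16.86 q [ -2.    8.7 101.1  -0.   70.  104.9] F [ 0.51 -1.34  6.95]
delta units [-0.0009  0.0012  0.0022] turn -0.4998
[-0.14261791  0.15812848  0.04085143]
```

{"op": "step_arm", "data": {"deltas": [[0,0,0,0.002],[0,0,0,0.004],[0,0,0,0.006],[0,0,0,0.008],[0,0,0,0.008],[0,0,0,0.008]]}}

```text
t: 19.03
ee_pos: [0.5811, 0.0927, 0.1704]
tool_rot: [[0.949, -0.314, 0.004], [-0.314, -0.949, -0.0], [0.004, -0.001, -1.0]]
ft_force: [0.6, -0.2, 6.9]
opening: 0.591
```

```bash
python3 -c "
from h import *
delta((.5808,.0925,.1698),73.1); print(telemetry.get_obs()['torque'])"
```

```text
t 19.03 ee [0.5811 0.0927 0.1704] yaw -18.3 q [ -2.    8.8 101.1  -0.   70.  106.3] F [ 0.61 -0.21  6.93]
delta units [-0.0009  0.0013  0.0022] turn -0.5078
[-0.16899982  0.1535105  -0.000498  ]
```

{"op": "step_arm", "data": {"deltas": [[0,0,0,0.002],[0,0,0,0.004],[0,0,0,0.006],[0,0,0,0.006]]}}

```text
t: 19.37
ee_pos: [0.5811, 0.0927, 0.1704]
tool_rot: [[0.943, -0.332, 0.004], [-0.332, -0.943, -0.0], [0.004, -0.001, -1.0]]
ft_force: [-0.2, -0.5, 6.6]
opening: 0.593
```

```bash
python3 -c "
from h import *
delta((.5808,.0925,.1698),73.1); print(telemetry.get_obs()['torque'])"
```

```text
t 19.37 ee [0.5811 0.0927 0.1704] yaw -19.38 q [ -2.    8.7 101.1  -0.   70.  107.4] F [-0.22 -0.55  6.57]
delta units [-0.0009  0.0011  0.0022] turn -0.5138
[-0.21961152  0.13356298  0.07835486]
```

{"op": "step_arm", "data": {"deltas": [[0,0,0,0.002],[0,0,0,0.004],[0,0,0,0.004]]}}

```text
t: 19.62
ee_pos: [0.5811, 0.0926, 0.1704]
tool_rot: [[0.939, -0.344, 0.004], [-0.344, -0.939, -0.001], [0.004, -0.001, -1.0]]
ft_force: [0.8, -1.4, 7.1]
opening: 0.595
```

```bash
python3 -c "
from h import *
delta((.5808,.0925,.1698),73.1); print(telemetry.get_obs()['torque'])"
```

```text
t 19.62 ee [0.5811 0.0926 0.1704] yaw -20.1 q [ -2.    8.7 101.1  -0.   70.  108.1] F [ 0.75 -1.35  7.09]
delta units [-0.001   0.0007  0.0022] turn -0.5178
[-0.2650724   0.18777395  0.07972454]
```

{"op": "step_arm", "data": {"deltas": [[0,0,0,0.002],[0,0,0,0.004],[0,0,0,0.004]]}}

```text
t: 19.87
ee_pos: [0.5811, 0.0924, 0.1703]
tool_rot: [[0.935, -0.355, 0.004], [-0.355, -0.935, -0.001], [0.004, -0.0, -1.0]]
ft_force: [0.6, -1.6, 6.4]
opening: 0.591
```

```bash
python3 -c "
from h import *
delta((.5808,.0925,.1698),73.1); print(telemetry.get_obs()['torque'])"
```

```text
t 19.87 ee [0.5811 0.0924 0.1703] yaw -20.82 q [-2.000e+00  8.700e+00  1.011e+02 -1.000e-01  7.000e+01  1.089e+02] F [ 0.6  -1.59  6.43]
delta units [-0.0012  0.0001  0.0022] turn -0.5218
[-0.37798698  0.15535038  0.06815236]
```

{"op": "step_arm", "data": {"deltas": [[0,0,0,0.002],[0,0,0,0.004],[0,0,0,0.004]]}}

```text
t: 20.12
ee_pos: [0.5811, 0.0922, 0.1704]
tool_rot: [[0.93, -0.367, 0.004], [-0.367, -0.93, -0.001], [0.004, -0.0, -1.0]]
ft_force: [0.7, -1.8, 7.0]
opening: 0.594
```

```bash
python3 -c "
from h import *
o,im=shot('wrist','w9');delta((.5808,.0925,.1698),73.1); print(telemetry.get_obs()['torque'])
cv2.imwrite('pics/w9z.png',cv2.resize(im[220:420,210:430],None,fx=3,fy=3,interpolation=cv2.INTER_CUBIC))"
```

```text
t 20.17 ee [0.5811 0.0922 0.1704] yaw -21.53 q [-2.000e+00  8.800e+00  1.011e+02 -1.000e-01  7.000e+01  1.096e+02] F [ 1.67 -3.35  6.94]
delta units [-0.0016 -0.0005  0.0022] turn -0.5257
[-0.42026754  0.19797723  0.09364991]
```

View pics/w9z.png

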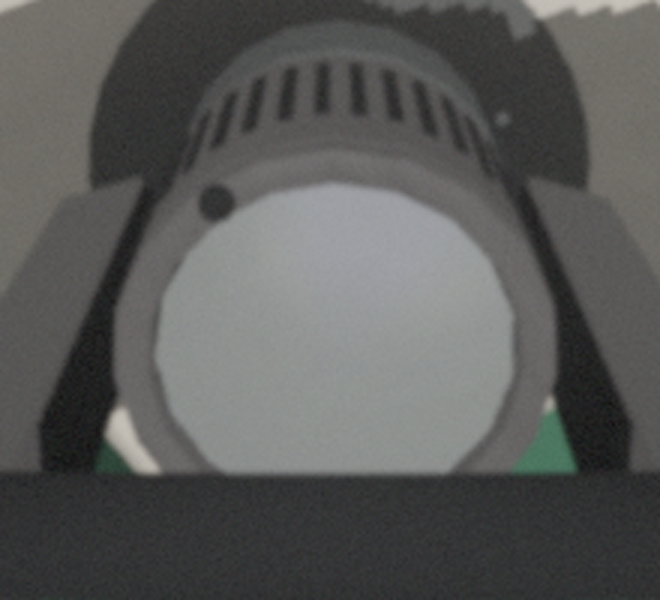

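The pip hasn't moved in the tool frame, so there was no slip. The lateral reaction and torque rise at about 94° show the pin is on its stop. Now I'll ease off slightly and let it rise.

{"op": "step_arm", "data": {"deltas": [[0,0,0,-0.003],[0,0,0,-0.006],[0,0,-0.001,-0.006],[0,0,-0.003,-0.006],[0,0,-0.005,-0.006],[0,0,-0.007,-0.006],[0,0,-0.009,-0.006],[0,0,-0.01,-0.006],[0,0,-0.01,-0.006]]}}

```text
t: 20.92
ee_pos: [0.581, 0.0923, 0.1724]
tool_rot: [[0.937, -0.35, 0.004], [-0.35, -0.937, -0.001], [0.004, -0.0, -1.0]]
ft_force: [1.1, -2.0, 4.6]
opening: 0.591
```

```bash
python3 -c "
from h import *
delta((.5808,.0925,.1735),73.1); print(telemetry.get_obs()['torque'])"
```

```text
t 20.92 ee [0.581  0.0923 0.1724] yaw -20.46 q [-2.000e+00  8.600e+00  1.010e+02 -1.000e-01  7.020e+01  1.085e+02] F [ 1.11 -2.04  4.61]
delta units [-0.0011 -0.0003 -0.0043] turn -0.5198
[-0.47295196 -0.04905058  0.01407173]
```

{"op": "step_arm", "data": {"deltas": [[0,0,-0.002,0],[0,0,-0.004,0],[0,0,-0.004,0],[0,0,-0.004,0]]}}

```text
t: 21.25
ee_pos: [0.5809, 0.0924, 0.1733]
tool_rot: [[0.937, -0.35, 0.003], [-0.35, -0.937, -0.001], [0.004, -0.0, -1.0]]
ft_force: [3.3, -3.2, 5.3]
opening: 0.594
```

```bash
python3 -c "
from h import *
delta((.5808,.0925,.1735),73.1); print(telemetry.get_obs()['torque'])"
```

```text
t 21.25 ee [0.5809 0.0924 0.1733] yaw -20.46 q [-2.000e+00  8.600e+00  1.010e+02 -1.000e-01  7.030e+01  1.085e+02] F [ 3.32 -3.2   5.29]
delta units [-0.0006 -0.0003 -0.001 ] turn -0.5198
[-0.652019   -0.59963582  0.01412861]
```

{"op": "step_arm", "data": {"deltas": [[0.001,0.0005,0,0],[0.002,0.001,0,0],[0.002,0.001,-0.001,0],[0.002,0.001,-0.001,0]]}}

```text
t: 21.58
ee_pos: [0.581, 0.0923, 0.1733]
tool_rot: [[0.937, -0.35, 0.003], [-0.35, -0.937, -0.0], [0.002, -0.001, -1.0]]
ft_force: [3.1, -2.4, 5.2]
opening: 0.594
```

```bash
python3 -c "
from h import *
delta((.5808,.0925,.1735),73.1); print(telemetry.get_obs()['torque'])"
```

```text
t 21.58 ee [0.581  0.0923 0.1733] yaw -20.46 q [ -2.    8.6 100.9  -0.   70.4 108.5] F [ 3.07 -2.42  5.22]
delta units [-0.0008 -0.0004 -0.0009] turn -0.5198
[-0.5318086  -0.55383298  0.06195124]
```

{"op": "step_arm", "data": {"deltas": [[0.001,0.0005,-0.002,0],[0.001,0.0005,-0.003,0],[0.001,0.0005,-0.003,0],[0.001,0.0005,-0.003,0]]}}

```text
t: 21.92
ee_pos: [0.5809, 0.0923, 0.1735]
tool_rot: [[0.937, -0.35, 0.002], [-0.35, -0.937, 0.0], [0.002, -0.001, -1.0]]
ft_force: [4.8, -2.2, 3.3]
opening: 0.592
```

```bash
python3 -c "
from h import *
delta((.5808,.0925,.1735),73.1); print(telemetry.get_obs()['torque'])"
```

```text
t 21.92 ee [0.5809 0.0923 0.1735] yaw -20.46 q [ -2.    8.6 100.9   0.   70.4 108.4] F [ 4.77 -2.23  3.27]
delta units [-0.0004 -0.0006  0.0002] turn -0.5198
[-0.40203565 -0.86121584  0.04971707]
```

{"op": "step_arm", "data": {"deltas": [[0,0,0,0],[0,0,0,0],[0,0,0,0],[0,0,0,0],[0,0,0,0],[0,0,0,0],[0,0,0,0],[0,0,0,0],[0,0,0,0],[0,0,0,0]], "grip": 0}}

```text
t: 22.75
ee_pos: [0.5803, 0.0923, 0.1735]
tool_rot: [[0.937, -0.35, -0.0], [-0.35, -0.937, 0.0], [-0.0, -0.0, -1.0]]
ft_force: [0.3, 0.0, -0.0]
opening: 0.999
```

```bash
python3 -c "
from h import *
o,im=shot('wrist','w10');delta((.5808,.0925,.26)); print(telemetry.get_obs()['torque'])
cv2.imwrite('pics/w10z.png',cv2.resize(im[220:420,210:430],None,fx=3,fy=3,interpolation=cv2.INTER_CUBIC))"
```

```text
t 22.8 ee [0.5803 0.0923 0.1735] yaw -20.46 q [ -2.    8.6 100.9   0.   70.5 108.4] F [ 0.69 -0.21 -0.16]
delta units [ 0.0018 -0.0015 -0.346 ] turn 0.0
[ 0.04939891  0.19553946 -0.04132658]
```

View pics/w10z.png

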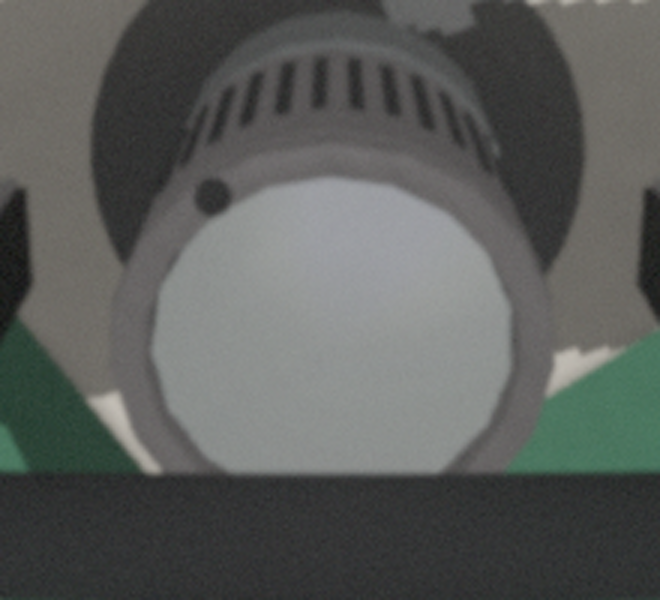

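{"op": "step_arm", "data": {"deltas": [[0,0,-0.03,0],[0,0,-0.1,0],[0,0,-0.2,0],[0,0,-0.35,0],[0,0,-0.45,0],[-0.04,0,-0.5,0],[-0.04,0,-0.5,0],[-0.04,0,-0.5,0],[-0.04,0,-0.5,0],[-0.04,0,-0.5,0],[-0.04,0,-0.5,0]]}}

```text
t: 23.72
ee_pos: [0.5704, 0.0957, 0.2967]
tool_rot: [[0.937, -0.35, -0.003], [-0.35, -0.937, 0.0], [-0.003, 0.001, -1.0]]
ft_force: [0.5, -0.8, 0.4]
opening: 0.999
```

```bash
python3 -c "
from h import *
o,im=shot('wrist','w11');delta((.5808,.0925,.26))
s,i2=shot('side','s11');s,i3=shot('scene','c11')
cv2.imwrite('pics/w11z.png',cv2.resize(im[120:330,210:430],None,fx=2.8,fy=2.8,interpolation=cv2.INTER_CUBIC))
cv2.imwrite('pics/s11z.png',cv2.resize(i2[140:270,270:410],None,fx=4,fy=4,interpolation=cv2.INTER_CUBIC))
"
```

```text
t 23.77 ee [0.5705 0.0957 0.2969] yaw -20.47 q [ -1.7   1.5  95.3  -0.   83.3 108.8] F [-0.14  0.61  0.16]
delta units [ 0.0434 -0.0027  0.1476] turn 0.0
```

View pics/w11z.png

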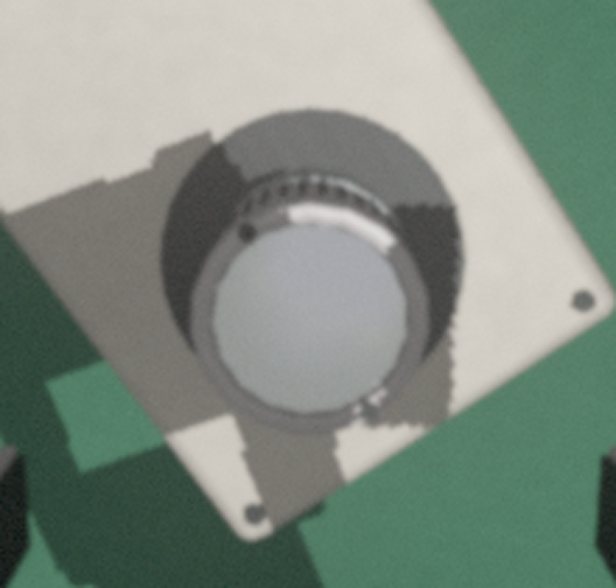

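View pics/s11z.png

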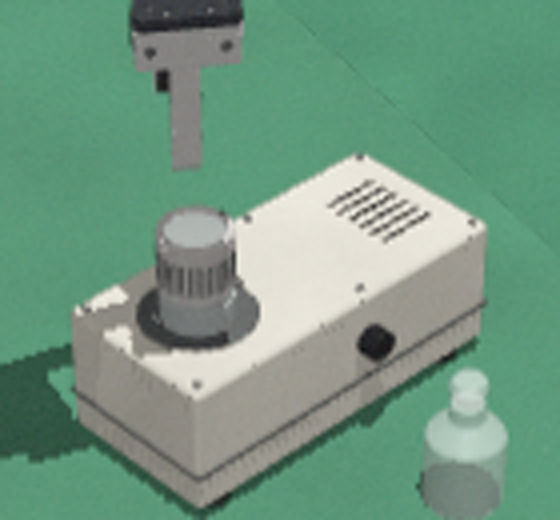

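View pics/c11.png

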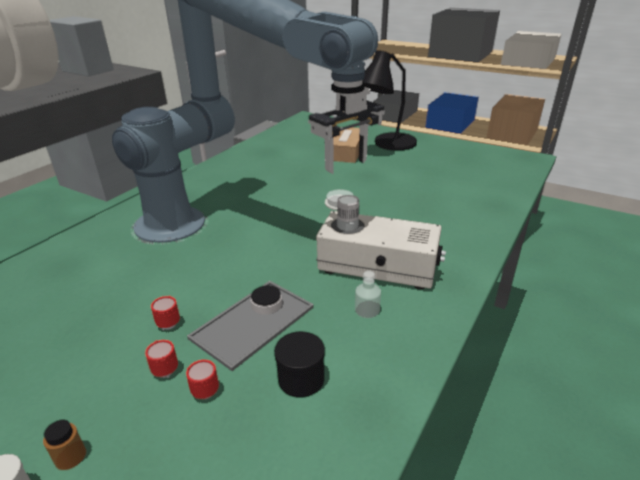

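```bash
python3 - <<'E'
from h import *
o,im=load('w11')
f=lambda x,y:(210+(x+.5)/2.8-.5,120+(y+.5)/2.8-.5)
p=plane('wrist',[f(248,232),f(368,408),f(310,315)],.1955,o); d=p[0]-p[1]; print(p,np.hypot(*d[:2]),np.degrees(np.arctan2(d[1],d[0])))
E
```

```text
[[0.60539545 0.09888038 0.1955    ]
 [0.55644629 0.08749011 0.1955    ]
 [0.58233297 0.09244576 0.1955    ]] 0.05025692190916066 13.09938138513077
```

The pips now lie at 13.1°, which is 93.9° clockwise of the slots (107°). The cell stands upright, and the bench is otherwise unchanged.

```bash
python3 -c "
from bench import job_done; print(job_done())"
```

```text
the job is handed in; nothing more can be done
None
```

I fitted the reference-lens cell in the bayonet mount and handed the job in at about 24 s of the 72 s allowed. The pins dropped into the entry slots first time. I pushed the cell down against the spring, turned it clockwise to the stop, backed off about 1°, let it rise into the notches and released it.

**Last checks**
- **Angle:** the pips ended 93.9° clockwise of the entry slots, inside the 86–94° lock range.
- **Height:** while raising, the cell stopped with its foot about 11.5 mm below the ring's top, the locked height, and pulling further only lowered the spring force.
- **Load on the head:** about 8 N vertical and 5 N sideways at most, in the readings at the ends of moves. The 30 N limit was never near in those readings.
- **After release:** the cell stood upright and still, and the gripper was clear, with readings near zero. In the last scene picture the red look-alikes, flask, canister, flat and blank looked unmoved; I did not measure them.

**Less clear or disagreeing**
- **Ring position:** the wrist-camera measurements differed by about 1 mm, and the rough scene and side values by up to about 16 mm. Small sideways forces guided the last corrections.
- **Stop:** it showed as a small sideways shift and force rather than a sharp torque rise. The gripper had turned about 94.7° there, against the stop's 94°, which is within the slot play.
- **Pip spacing:** it read 50.3 mm at the end against 51.1 mm before, within measuring error.

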